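# Clear the drying rack and lean two coated blanks at 20 degrees

### The arm

A 6-joint arm with a two-finger parallel gripper is mounted at the origin on the work surface. World frame = base frame: x ahead of the robot, y to its left, z up, the work surface at z = 0. Lengths are in mm, angles in rad, forces in N, time in s.
With the tool pointing down it reaches from about 275 to 750 mm from the base axis. Payload 10.2 kg.
Tool frame: the origin (TCP) lies at the very end of the fingers, on their centre line; the grasp point (between the pads) lies 19 mm behind it; z points along the fingers, y is the direction in which the jaws open and shut (so a half turn about z gives the same grasp; the last joint's range is limited). The gripper opens to 85 mm and grips with 20 to 120 N. Pads are 22 mm wide; open, the fingers measure 114 mm over their backs; the gripper's body (76 mm by 85 mm) begins 54 mm behind the grasp point. The pads swing forward as they close: fully open they stand 13 mm farther back than shut.
Start: joints at [-1.386, 0.313, 1.498, -0, 1.331, -0.223], TCP at [208.198, -481.959, 231.294] pointing down, gripper open.
Joint ranges: [-2.94, 2.94], [-0.97, 2.17], [0.19, 2.56], [-1.23, 4.37], [0.02, 3.11], [-2.88, 2.88]. Speed limits (rad/s): [2.39, 2.39, 3.01, 3.14, 3.14, 3.14].

### API

Orientations are given as a unit quaternion [w, x, y, z].
In Python, from rig import readout, cams, finish_job gives the robot as it stands. The module is installed in compiled form; this text tells all that it offers.
- The arm moves only by the tool carry_out, never from a script. Its argument "steps" is one flat list of numbers, 7 for each row, row after row: the shift along the tool's x, y, z in cm, then the turn, a rotation vector about the tool's x, y, z in units of 5 degrees (1.0 is 5 degrees), then the opening, from -1 (shut) to 1 (fully open), so that 0 is half open. In form: [x, y, z, ax, ay, az, hand, x, y, z, ax, ay, az, hand, ...]. A call has 1 to 20 rows; each row shifts and turns the commanded pose from where the row before left it, along the tool's axes as they then stand; what a row does not reach is not made up. A row lasts 1/12 s, in which the tool goes at most 41.7 mm and 7.16 degrees, less where a joint would pass 70% of its speed; a pose out of reach is approached as far as the arm can. A call with a gripper value outside its range is refused whole. The fingers move at their own pace and stop on an object; "grip_force" is the grip in N (left out, the last holds). Time passes only in rows, so rows that do not move let the fingers close. It gives the time, the measured TCP pose, the force and the opening at its end, in the units of the state.
- readout.sense(): the state, without advancing time (a new reading comes with each control period).
- cams.capture(name): name is "side" or "top" or "wrist"; returns the picture (384x512x3 uint8, red, green, blue); there is no depth.
- cams.calibration(name): a dict with "fx", "fy", "cx", "cy" (pixels), "R" (3x3) and "t" (3): a world point X has camera coordinates R X + t; the wrist camera has in their place "T_tool_cam" (4x4, takes a point from camera to tool coordinates, whose origin is the TCP and whose axes are the flange's). Camera axes: x right, y down, z forward; pixel columns grow to the right and rows downward; lengths in mm; the calibration is good to about 2 mm. A picture is of the moment at which its call begins: read the wrist's pose just before it. calibration takes no time and is no camera call.
- finish_job(): hands the job in, once; it reports no verdict.
The state is a dict: "time_s": time; "joints": joint angles; "dq": joint speeds; "tau": joint torques, N m; "eef_pos": TCP position; "ee_rot": TCP orientation; "force": force on the tool from outside, world axes, zero at the start; "wrist_torque": the same for the moment, N m; "grip_width": opening from 0.0 (shut) to 1.0 (fully open).
Only numpy, scipy, OpenCV 4.12 (cv2) and the standard library are available. Lean on these libraries where they do the work, as an engineer would, in place of code of your own. Each camera call takes 0.05 s, during which the arm holds its last target.

### The job

The coated blanks have to dry on the leaning rack. First take the aluminium offcut off the rack and lay it flat on the floor of the grey scrap tray; then stand the blue and the red blank on the rack board, each in line with the tag of its own colour and square to the steel bar, foot on the tag side of the bar and top leaning back on the bar, at 20 degrees from upright, so that they stay there without sliding. Leave the bare metal blank in the stand and do not disturb the bottle, jar, can, hammer or brush.

Things in the scene. Friction and masses are not known exactly. Their poses are not given: they have to be found in the camera images.
- rack: Leaning rack: fixed plywood board 200 (x) by 250 (y) by 12 mm thick on the table. Origin at the centre of its underside; its top is 12 mm above. Its x points from the bar towards the tags.
- bar: Fixed horizontal steel lean bar, 12 mm in diameter, 240 mm long along y, axis 72 mm above the board's top, on two end posts (12 by 10 mm, 80 mm high, at y = -115 and 115 mm). Origin on the board's top right under the bar's middle; x points to the tag side, where the feet belong. It is clamped 40 to 70 mm behind the board's centre, differently each time: work out the foot position from it.
- tag_blue: Fixed blue block 22 by 50 (y) by 11 mm on the table at the board's front edge, marking the blue blank's place; the place is the strip behind it along -x, with centre y = 0 of this frame. Origin: centre of its underside; axes parallel to the rack's. The two places are 100 mm apart and swap from time to time.
- tag_red: The same in red, for the red blank.
- blue_c (a point): Blue blank, flat plate upright in its slot of the stand; 10 mm thick (x), 70 mm wide (y), 150 mm tall (z). This point is its centre, half-way up; x is normal to the broad faces, y along the width, z along the height, up at the start. Front and back are alike. Mass 0.28 kg give or take 15 percent.
- blue_foot (a point): Centre of the blue blank's bottom edge face (75 mm below its centre along z); same axes.
- red_c (a point): Red blank, flat plate upright in its slot of the stand; 10 mm thick (x), 60 mm wide (y), 130 mm tall (z). This point is its centre, half-way up; x is normal to the broad faces, y along the width, z along the height, up at the start. Front and back are alike. Mass 0.21 kg give or take 15 percent.
- red_foot (a point): Centre of the red blank's bottom edge face (65 mm below its centre along z); same axes.
- bare_c (a point): Bare aluminium blank, flat plate, to be left alone, upright in its slot of the stand; 10 mm thick (x), 65 mm wide (y), 140 mm tall (z). This point is its centre, half-way up; x is normal to the broad faces, y along the width, z along the height, up at the start. Front and back are alike. Mass 0.25 kg give or take 15 percent.
- stand: Fixed wooden stand, 200 (x) by 110 (y) mm, 38 mm high, holding the three blanks in slots 60 mm apart along its x, faces across x. Origin: centre of its underside. The slot floor is 8 mm up; slots are 13.6 mm wide and 30 mm deep, so a blank has to be lifted straight up 30 mm to be free. It may stand at either side of the rack, and any blank may be in any slot.
- offcut_c (a point): Aluminium offcut, a flat bar 120 (x) by 40 (y) by 28 mm high with a thin yellow mark round it, lying on the rack board in front of the bar, roughly square to it. This point is its centre; x along its length. 0.36 kg.
- tray: Fixed grey open tray, 200 (x) by 170 (y) by 45 mm high, walls and floor 5 mm. Origin: centre of its underside. A steel stub lies along its +y side inside; about 120 mm of floor width is free on the -y side.
- stub: Steel stub 90 (x) by 25 (y) by 25 mm inside the tray, parallel to it, centred about 55 mm to the tray's +y. Origin: centre of its underside.
- bottle: White bottle, 64 mm across, 190 mm tall, standing beside or beyond the rack. Origin: centre of its underside.
- jar: Amber jar, 70 mm across, 100 mm tall, standing beside or beyond the rack. Origin: centre of its underside.
- can: Green can, 68 mm across, 110 mm tall, standing beside or beyond the rack. Origin: centre of its underside.
- hammer: Hammer lying at the right of the table, about 260 mm long along its x. Origin near its middle, at its underside.
- brush: Brush lying at the left of the table, about 200 mm long along its x. Origin near its middle, at its underside.
Not all that is in view belongs to the job. Leave any purple or turquoise look-alike of the part that bears offcut_c alone.

How it is judged:
By the outcome, as a careful person would: the job done as asked, in the order asked, and still so for the second after the job is handed in, with the robot touching nothing.
It also fails if it takes over 72 s, if anything falls off the work surface, if the arm or the gripper's body presses on something with over 40 N, if the wrist force passes 120 N, or if a joint passes its speed limit or range.

## Working session

There is one attempt and no reset: what is moved stays moved. The work goes in short steps, Python scripts to look and compute and a tool call to move; the robot and the scene stay as the last step left them, time stands still between calls to the robot, and variables do not carry over. Pictures are saved under pics/ and viewed, and the job is handed in when it is done.

Besides the shell and the picture viewer there is one more tool, called after "Call:" by a JSON object that holds its "name" and its "arguments". carry_out: Moves the arm, as the interface text tells. Its arguments: {"type":"object","properties":{"steps":{"type":"array","items":{"type":"number"}},"grip_force":{"type":"number"}},"required":["steps"]}

```bash
mkdir -p pics; python3 - <<'E'
from rig import readout,cams
import cv2,numpy as np
s=readout.sense(); print(s)
for n in ["side","top","wrist"]:
    im=cams.capture(n); np.save(f"pics/{n}0.npy",im)
    cv2.imwrite(f"pics/{n}0.png",cv2.resize(im[:,:,::-1],(768,576),interpolation=cv2.INTER_CUBIC))
    print(n,cams.calibration(n))
E
```

```text
{'time_s': 0.0, 'joints': array([-1.38636705e+00,  3.13499365e-01,  1.49845591e+00,  5.53335163e-06,
        1.33097055e+00, -2.23425651e-01]), 'dq': array([ 0.0009002 ,  0.00163503, -0.00073833, -0.00084192, -0.00024106,
       -0.00119209]), 'tau': array([ 2.86207331e-03, -4.12257457e+01, -2.59747678e+01, -4.81776419e-05,
        4.08696840e-03, -1.00615537e-06]), 'eef_pos': array([ 208.16638821, -481.68871876,  230.70272141]), 'ee_rot': array([-6.66406506e-04,  9.79278670e-01,  2.02516276e-01,  1.56829285e-05]), 'force': array([ 0.25551567, -0.14731911, -0.58858772]), 'wrist_torque': array([-0.02182072, -0.04206892, -0.02726352]), 'grip_width': 1.0062093193451769}
side {'fx': 347.95139817007066, 'fy': 347.95139817007066, 'cx': 257.04828019913055, 'cy': 189.67677625657507, 'R': array([[-0.98226408, -0.18709804,  0.01231297],
       [-0.11776812,  0.56451674, -0.81697706],
       [ 0.14590393, -0.80393729, -0.5765387 ]]), 't': array([ 510.60536454,  150.94944886, 1143.19524949])}
top {'fx': 413.55952989109613, 'fy': 413.55952989109613, 'cx': 250.13505841837605, 'cy': 191.40246323552518, 'R': array([[-2.12992770e-03, -9.99887259e-01,  1.48637965e-02],
       [-9.90265838e-01,  4.03226735e-05, -1.39188969e-01],
       [ 1.39172678e-01, -1.50155723e-02, -9.90154280e-01]]), 't': array([ -29.40839116,  508.32010036, 1340.42093129])}
wrist {'fx': 302.6492249472607, 'fy': 302.6492249472607, 'cx': 251.3280072940048, 'cy': 195.05757877675146, 'T_tool_cam': array([[-1.77183057e-03, -9.46809730e-01, -3.21789055e-01,
         8.25740607e+01],
       [ 9.99998380e-01, -1.57517675e-03, -8.71487170e-04,
        -1.34715683e-01],
       [ 3.18257896e-04, -3.21790077e-01,  9.46810987e-01,
        -1.43114124e+02],
       [ 0.00000000e+00,  0.00000000e+00,  0.00000000e+00,
         1.00000000e+00]])}
```

View pics/top0.png

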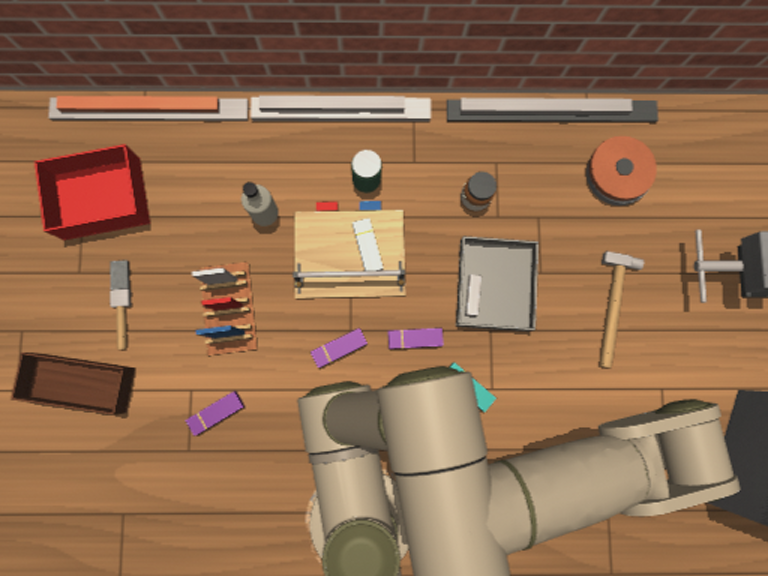

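View pics/side0.png

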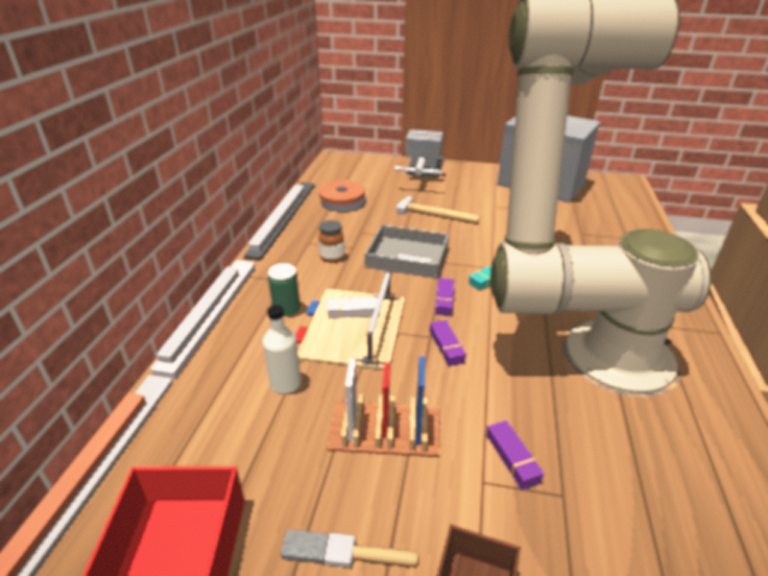

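View pics/wrist0.png

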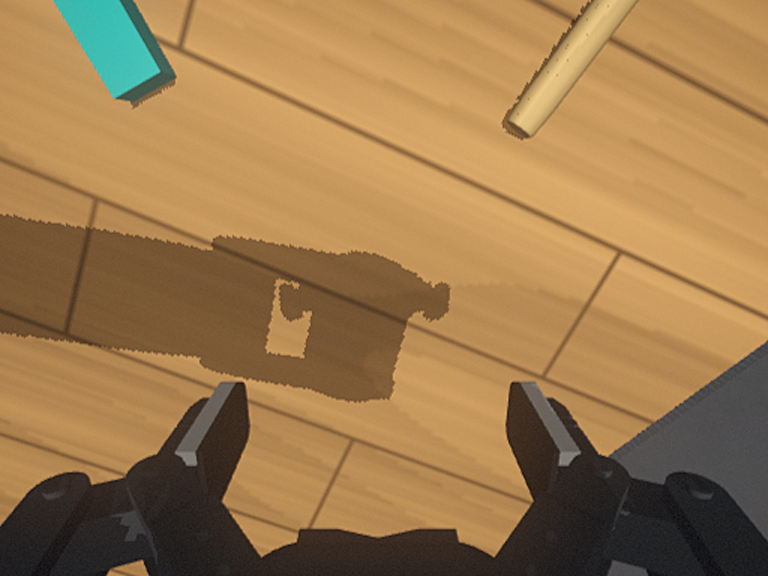

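```bash
cat > h.py <<'E'
import numpy as np,cv2
from rig import readout,cams
from scipy.spatial.transform import Rotation as Rn
def pose():
    s=readout.sense(); q=s['ee_rot']; return s['eef_pos'],Rn.from_quat([q[1],q[2],q[3],q[0]]).as_matrix(),s
def cam(name):
    c=cams.calibration(name)
    K=np.array([[c['fx'],0,c['cx']],[0,c['fy'],c['cy']],[0,0,1]])
    if name=='wrist':
        p,R,_=pose(); T=c['T_tool_cam']; Rw=R@T[:3,:3]; o=p+R@T[:3,3]
        return K,Rw,o
    return K,c['R'].T,-c['R'].T@c['t']
def ray(C,uv,z):
    K,Rw,o=C; d=Rw@np.linalg.solve(K,np.array([uv[0],uv[1],1.])); return o+d*(z-o[2])/d[2]
def proj(C,X):
    K,Rw,o=C; x=K@(Rw.T@(np.asarray(X,float)-o)); return x[:2]/x[2]
def shot(name,fn,crop=None,scale=1.5):
    C=cam(name); im=cams.capture(name); np.save(f'pics/{fn}.npy',im); np.savez(f'pics/{fn}_C.npz',K=C[0],R=C[1],o=C[2])
    save(im,fn,crop,scale); return C,im
def save(im,fn,crop=None,scale=1.5):
    if crop: u0,v0,u1,v1=crop; im=im[v0:v1,u0:u1]
    cv2.imwrite(f'pics/{fn}.png',cv2.resize(im[:,:,::-1],None,fx=scale,fy=scale,interpolation=cv2.INTER_CUBIC))
def load(fn):
    d=np.load(f'pics/{fn}_C.npz'); return (d['K'],d['R'],d['o']),np.load(f'pics/{fn}.npy')
def delta(p2,R2):
    "shift in tool frame cm, rot vec in 5deg units, from current"
    p,R,_=pose(); print('shift cm',np.round(R.T@(np.asarray(p2)-p)/10,2),'rot',np.round(Rn.from_matrix(R.T@R2).as_rotvec(degrees=True)/5,3))
def Rdown(yaw,tilt=0):
    """tool x at yaw(deg) in world, pointing down"""
    c,s=np.cos(np.radians(yaw)),np.sin(np.radians(yaw))
    return np.array([[c,s,0],[s,-c,0],[0,0,-1.]])
E
python3 - <<'E'
from h import *
C=cam('top')
s=1/1.5
for n,uv,z in [('rackFL',(295,211),12),('rackFR',(405,210),12),('rackNR',(405,296),12),('rackNL',(294,299),12),('barL',(298,276),84),('barR',(403,273),84),('off1',(363,222),40),('off2',(374,267),40),('trayFL',(461,238),45),('trayFR',(537,241),45),('trayNR',(535,330),45),('trayNL',(458,328),45),('bare',(212,274),148),('red',(218,303),138),('blue',(215,332),158),('standFL',(248,263),38),('standNR',(256,350),38),('redtag',(327,206),11),('bluetag',(371,206),11)]:
    print(n,ray(C,(uv[0]*s,uv[1]*s),z).round())
p,R,_=pose(); print(R.round(3))
im=np.load('pics/top0.npy'); save(im,'topcrop',(120,120,370,250),3)
E
```

```text
rackFL [688. 153.  12.]
rackFR [691. -99.  12.]
rackNR [491. -97.  12.]
rackNL [485. 152.  12.]
barL [526. 136.  84.]
barR [532. -89.  84.]
off1 [655.  -3.  40.]
off2 [553. -27.  40.]
trayFL [ 618. -222.   45.]
trayFR [ 611. -392.   45.]
trayNR [ 412. -380.   45.]
trayNL [ 417. -211.   45.]
bare [519. 304. 148.]
red [461. 292. 138.]
blue [401. 291. 158.]
standFL [562. 252.  38.]
standNR [370. 230.  38.]
redtag [700.  80.  11.]
bluetag [700. -21.  11.]
[[ 0.918  0.397 -0.   ]
 [ 0.397 -0.918  0.001]
 [ 0.    -0.001 -1.   ]]
```

View pics/topcrop.png

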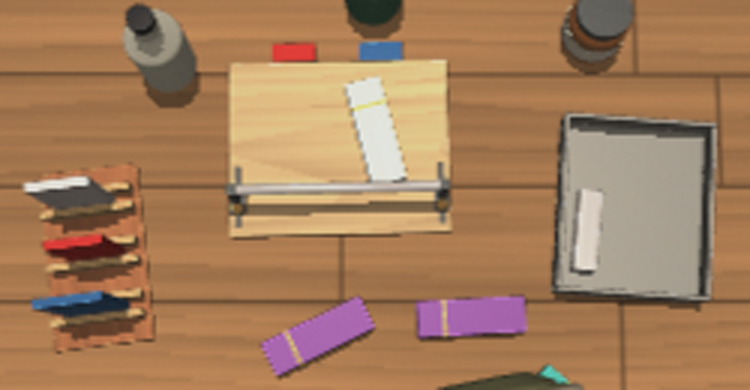

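Call:
{"name": "carry_out", "arguments": {"steps": [3.06,-2.16,-0.62,0,0,0,0.5,3.06,-2.16,-0.62,0,0,0,0.5,3.06,-2.16,-0.62,0,0,0,0.5,3.06,-2.16,-0.62,0,0,0,0.5,3.06,-2.16,-0.62,0,0,0,0.5,3.06,-2.16,-0.62,0,0,0,0.5,3.06,-2.16,-0.62,0,0,0,0.5,3.06,-2.16,-0.62,0,0,0,0.5,3.06,-2.16,-0.62,0,0,0,0.5,3.06,-2.16,-0.62,0,0,0,0.5,3.06,-2.16,-0.62,0,0,0,0.5,3.06,-2.16,-0.62,0,0,0,0.5,3.06,-2.16,-0.62,0,0,0,0.5,3.06,-2.16,-0.62,0,0,0,0.5,3.06,-2.16,-0.62,0,0,0,0.5,3.06,-2.16,-0.62,0,0,0,0.5,0,0,0,0,0,1.17,0.5,0,0,0,0,0,1.17,0.5,0,0,0,0,0,1.17,0.5,0,0,0,0,0,1.17,0.5]}}

```text
time_s: 1.82
eef_pos: [520.6, 29.8, 330.1]
ee_rot: [-0.0, 1.0, -0.003, -0.0]
force: [0.5, -1.0, 0.0]
grip_width: 0.75
```

Call:
{"name": "carry_out", "arguments": {"steps": [0,0,0,0,0,0,0.5,0,0,0,0,0,0,0.5,0,0,0,0,0,0,0.5]}}

```text
time_s: 2.07
eef_pos: [520.5, 29.4, 330.4]
ee_rot: [-0.0, 1.0, 0.001, -0.0]
force: [1.0, -1.0, -0.2]
grip_width: 0.748
```

```bash
python3 - <<'E'
from h import *
p,R,s=pose(); print(s['time_s'],p,R.round(3),s['grip_width'],s['joints'])
shot('wrist','w1'); 
E
```

```text
2.0667 [520.53575675  29.44139437 330.38042431] [[ 1.     0.002 -0.   ]
 [ 0.002 -1.     0.   ]
 [-0.    -0.    -1.   ]] 0.7479756132057254 [-1.68454918e-01  2.55526344e-01  1.31846213e+00 -1.04520168e-05
  1.56790216e+00  1.40008918e+00]
```

View pics/w1.png

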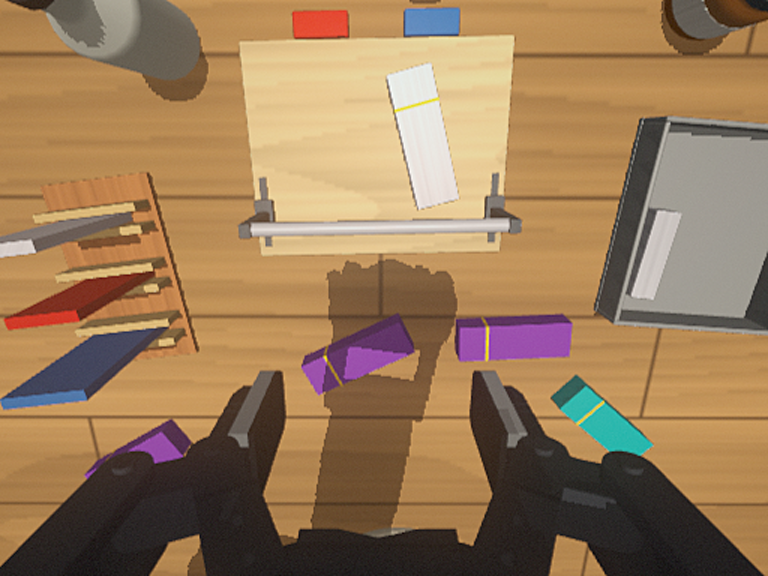

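```bash
python3 - <<'E'
from h import *
C,im=load('w1')
hsv=cv2.cvtColor(im,cv2.COLOR_RGB2HSV)
def big(mask,roi):
    m=np.zeros_like(mask); u0,v0,u1,v1=roi; m[v0:v1,u0:u1]=mask[v0:v1,u0:u1]
    cs,_=cv2.findContours(m,cv2.RETR_EXTERNAL,cv2.CHAIN_APPROX_NONE); return max(cs,key=cv2.contourArea)
def quad(c,z,name):
    h=cv2.convexHull(c)
    for e in np.linspace(1,15,57):
        a=cv2.approxPolyDP(h,e,True)
        if len(a)<=4: break
    P=np.array([ray(C,q,z)[:2] for q in a[:,0].astype(float)])
    print(name,'area',cv2.contourArea(c),'\n',a[:,0].tolist(),'\n',P.round(1).tolist(),'sides',np.linalg.norm(P-np.roll(P,-1,0),axis=1).round(1),'cen',P.mean(0).round(1)); return P
H,S,V=[hsv[...,i].astype(int) for i in range(3)]
print('samples board',hsv[60,220],'offcut',hsv[90,285],'bar',hsv[152,250],'rt',hsv[15,213],'bt',hsv[15,288],'wood',hsv[60,100])
off=((S<40)&(V>140)).astype(np.uint8); 
quad(big(off,(240,35,330,145)),40,'offcut top')
rt=(((H<8)|(H>172))&(S>140)).astype(np.uint8); quad(big(rt,(180,0,240,30)),11,'red tag')
bt=((H>95)&(H<125)&(S>100)).astype(np.uint8); quad(big(bt,(260,0,320,30)),11,'blue tag')
save(im,'w1rack',(150,0,360,180),3.6)
save(im,'w1tray',(390,70,512,230),3.6)
save(im,'w1stand',(0,100,150,280),3.2)
E
```

```text
samples board [ 19  91 233] offcut [ 21   8 234] bar [ 14  14 229] rt [  4 199 229] bt [106 130 189] wood [ 16 137 177]
offcut top area 1885.0 
 [[291, 67], [305, 132], [279, 139], [263, 76]] 
 [[634.5, -22.7], [549.7, -46.1], [539.9, -9.6], [623.4, 14.2]] sides [87.9 37.7 86.9 38.5] cen [586.9 -16. ]
red tag area 614.5 
 [[231, 8], [231, 24], [196, 24], [195, 8]] 
 [[709.2, 56.9], [690.3, 57.3], [690.3, 104.7], [709.2, 105.0]] sides [18.9 47.4 18.9 48. ] cen [699.8  81. ]
blue tag area 589.0 
 [[305, 6], [304, 23], [270, 23], [271, 6]] 
 [[711.6, -41.6], [691.6, -41.4], [691.5, 4.6], [711.6, 3.6]] sides [20.  46.  20.1 45.3] cen [701.6 -18.7]
```

View pics/w1rack.png

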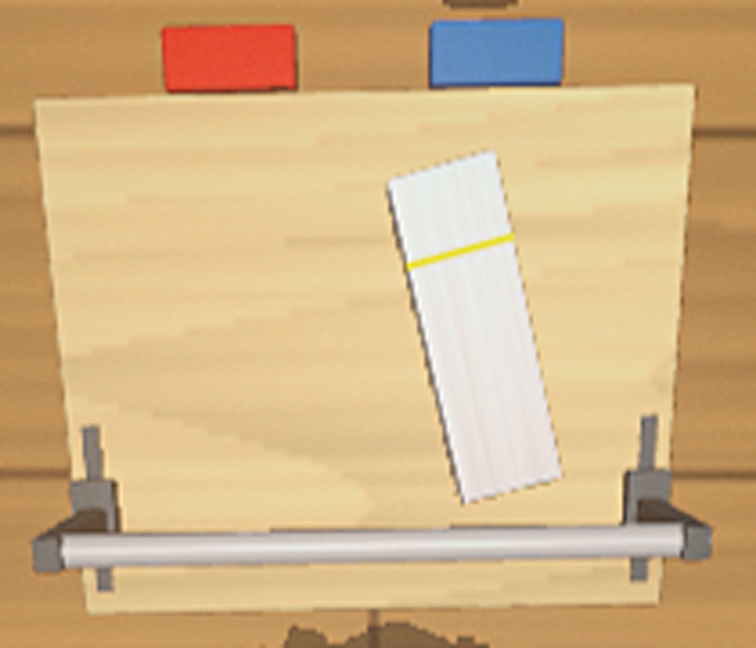

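View pics/w1tray.png

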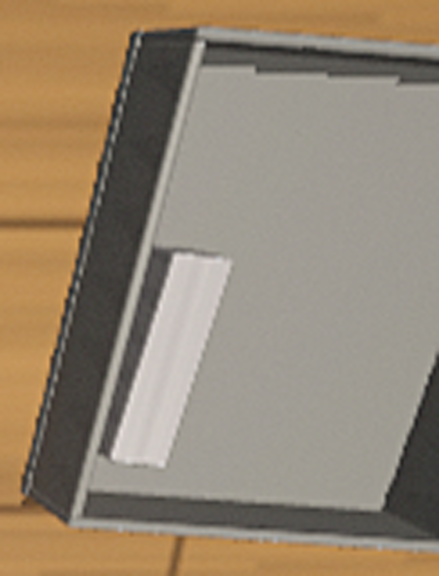

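View pics/w1stand.png

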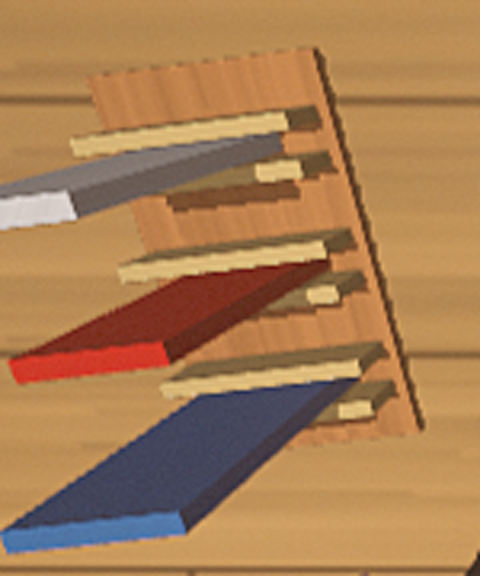

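```bash
python3 - <<'E'
from h import *
C,im=load('w1')
def P(n,pts,z,o=(150,0),s=3.6):
    Q=np.array([ray(C,(o[0]+(u+.5)/s-.5,o[1]+(v+.5)/s-.5),z)[:2] for u,v in pts])
    e=np.roll(Q,-1,0)-Q
    print(n,Q.round(1).tolist(),'sides',np.linalg.norm(e,axis=1).round(1),'ang',np.degrees(np.arctan2(e[:,1],e[:,0])).round(1),'cen',Q.mean(0).round(1)); return Q
P('off',[(390,182),(493,152),(562,478),(465,502)],40)
P('rack',[(36,100),(694,87),(659,604),(89,612)],12)
P('bar axis',[(62,549),(683,541)],84)
P('bar top edge',[(100,534),(600,527)],84)
P('bar lower edge',[(100,564),(600,558)],84)
P('posts',[(62,549),(683,541)],92)
P('rtag',[(163,28),(295,25),(296,90),(166,92)],11)
P('btag',[(431,20),(563,20),(562,83),(431,86)],11)
o=(390,70)
P('tray inner top left',[(204,42),(88,490)],45,o)
P('tray outer left',[(196,30),(72,523)],45,o)
P('stub',[(172,254),(232,260),(165,466),(111,460)],30,o)
P('tray floor R',[(383,510)],5,o)
o=(0,100)
P('stand',[(92,75),(317,48),(424,428)],15,o,3.2)
P('redtop',[(10,362),(170,340),(172,360),(16,383)],138,o,3.2)
P('bluetop',[(2,533),(183,512),(186,532),(8,551)],158,o,3.2)
P('bareR',[(72,192),(77,217)],148,o,3.2)
E
```

```text
off [[654.7, 21.1], [664.5, -15.7], [549.2, -47.2], [539.8, -9.4]] sides [ 38.1 119.5  38.9 118.9] ang [ -75.1 -164.7  103.9   14.9] cen [602.  -12.8]
rack [[686.0, 154.1], [690.4, -93.2], [491.7, -97.4], [488.0, 150.3]] sides [247.3 198.7 247.7 198. ] ang [ -89.  -178.8   90.9    1.1] cen [589.1  28.4]
bar axis [[529.3, 139.3], [532.3, -84.2]] sides [223.4 223.4] ang [-89.2  90.8] cen [530.8  27.6]
bar top edge [[534.7, 125.1], [537.3, -54.0]] sides [179.2 179.2] ang [-89.2  90.8] cen [536.   35.6]
bar lower edge [[523.8, 126.0], [526.1, -54.8]] sides [180.8 180.8] ang [-89.3  90.7] cen [525.   35.6]
posts [[530.8, 137.0], [533.8, -81.8]] sides [218.9 218.9] ang [-89.2  90.8] cen [532.3  27.6]
rtag [[709.9, 105.0], [710.9, 56.1], [689.6, 56.2], [688.9, 105.1]] sides [48.9 21.3 49.  21. ] ang [-88.8 179.8  90.8  -0.3] cen [699.8  80.6]
btag [[712.5, 5.8], [712.5, -42.9], [691.9, -43.8], [690.9, 5.4]] sides [48.8 20.6 49.2 21.6] ang [ -90.  -177.7   91.2    1.1] cen [702.  -18.9]
tray inner top left [[616.7, -228.7], [440.4, -216.6]] sides [176.8 176.8] ang [176.1  -3.9] cen [ 528.5 -
[... 172 characters left out ...]
 [448.5, -232.7]] sides [24.9 89.2 24.  88.8] ang [-95.5 173.7  83.5  -5.7] cen [ 491.4 -249.3]
tray floor R [[415.4, -377.7]] sides [0.] ang [0.] cen [ 415.4 -377.7]
stand [[559.5, 359.9], [571.6, 253.8], [379.2, 229.0]] sides [106.8 194.  222.7] ang [ -83.5 -172.7   36. ] cen [503.4 280.9]
redtop [[466.4, 326.7], [475.2, 265.1], [467.2, 266.0], [457.9, 326.7]] sides [62.3  8.  61.4  8.5] ang [-8.190e+01  1.733e+02  9.880e+01  1.000e-01] cen [466.7 296.1]
bluetop [[405.6, 330.2], [414.6, 260.6], [406.1, 261.3], [397.8, 330.0]] sides [70.2  8.5 69.3  7.8] ang [-82.6 175.7  96.9   1.3] cen [406.  295.5]
bareR [[533.1, 280.1], [524.3, 280.5]] sides [8.8 8.8] ang [177.3  -2.7] cen [528.7 280.3]
```

Call:
{"name": "carry_out", "arguments": {"steps": [1.16,0.61,3.0,0,0,0,0.5,1.16,0.61,3.0,0,0,0,0.5,1.16,0.61,3.0,0,0,0,0.5,1.16,0.61,3.0,0,0,0,0.5,1.16,0.61,3.0,0,0,0,0.5,1.16,0.61,3.0,0,0,0,0.5,1.16,0.61,3.0,0,0,0,0.5,0,0,0,0,0,-1,0.5,0,0,0,0,0,-1,0.5,0,0,0,0,0,-1,0.5,0,0,0,0,0,0,0.5,0,0,0,0,0,0,0.5]}}

```text
time_s: 3.12
eef_pos: [601.8, -13.3, 120.5]
ee_rot: [0.0, 0.992, 0.129, -0.0]
force: [-0.4, -0.1, -0.1]
grip_width: 0.75
```

```bash
python3 - <<'E'
from h import *
p,R,s=pose(); print(s['time_s'],p,R.round(3))
C,im=shot('wrist','w2')
delta([602,-13,15],Rdown(15))
print(proj(C,[602,-13,40])*1.5)
E
```

```text
3.1167 [601.76404384 -13.30899203 120.50831835] [[ 0.966  0.257 -0.   ]
 [ 0.257 -0.966 -0.   ]
 [-0.    -0.    -1.   ]]
shift cm [ 0.03 -0.02 10.56] rot [ 0.    -0.001 -0.03 ]
[377.11220808 303.83825996]
```

View pics/w2.png

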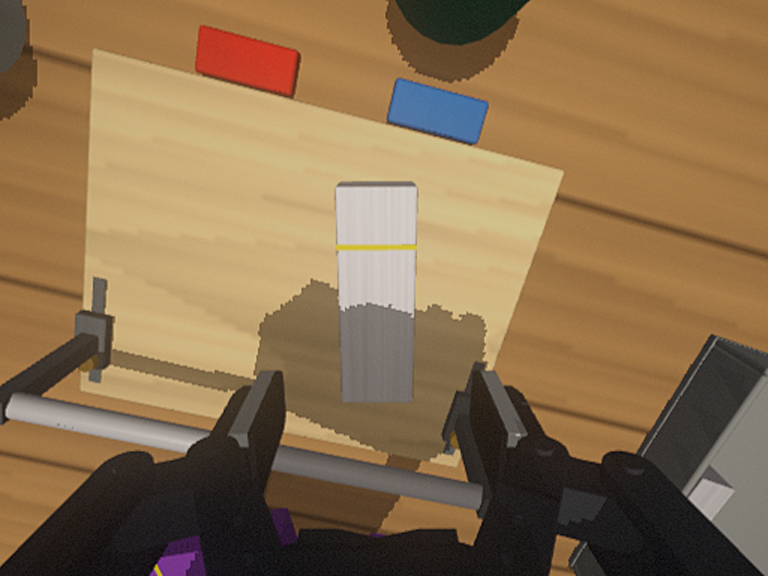

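Call:
{"name": "carry_out", "arguments": {"steps": [0,0,3.0,0,0,0,0.5,0,0,3.0,0,0,0,0.5,0,0,3.0,0,0,0,0.5,0,0,1.5,0,0,0,0.5,0,0,0,0,0,0,0.5,0,0,0,0,0,0,-0.3,0,0,0,0,0,0,-0.3,0,0,0,0,0,0,-0.3,0,0,0,0,0,0,-0.3,0,0,0,0,0,0,-0.3,0,0,0,0,0,0,-0.3], "grip_force": 60}}

```text
time_s: 4.08
eef_pos: [602.8, -13.5, 17.4]
ee_rot: [0.001, 0.992, 0.13, 0.002]
force: [-0.8, 0.6, 6.7]
grip_width: 0.455
```

Call:
{"name": "carry_out", "arguments": {"steps": [0,0,-1.5,0,0,0,-0.3,0,0,-3,0,0,0,-0.3,0,0,-3,0,0,0,-0.3,0,0,-3,0,0,0,-0.3,0,0,-3,0,0,0,-0.3,0,0,0,0,0,0,-0.3]}}

```text
time_s: 4.58
eef_pos: [604.1, -13.7, 157.2]
ee_rot: [0.002, 0.991, 0.13, 0.005]
force: [-0.0, 0.1, -2.2]
grip_width: 0.454
```

```bash
python3 - <<'E'
from h import *
p,R,s=pose(); print(s['time_s'],p,s['force'],s['grip_width'],R.round(3))
C,im=shot('wrist','w3')
delta([515.4,-327,150],Rdown(-3.7))
E
```

```text
4.5833 [604.07779806 -13.67750836 157.21620678] [-0.04666925  0.07305978 -2.16656115] 0.45384272889584154 [[ 0.966  0.258  0.011]
 [ 0.258 -0.966 -0.002]
 [ 0.01   0.005 -1.   ]]
shift cm [-16.56  28.03   0.36] rot [ 0.022 -0.069  3.732]
```

View pics/w3.png

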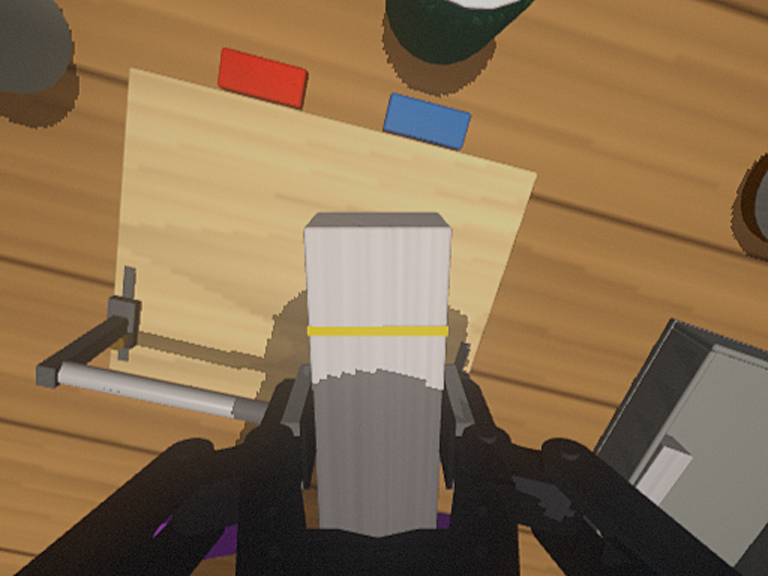

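Call:
{"name": "carry_out", "arguments": {"steps": [-1.66,2.8,0.03,0,0,0,-0.3,-1.66,2.8,0.03,0,0,0,-0.3,-1.66,2.8,0.03,0,0,0,-0.3,-1.66,2.8,0.03,0,0,0,-0.3,-1.66,2.8,0.03,0,0,0,-0.3,-1.66,2.8,0.03,0,0,0,-0.3,-1.66,2.8,0.03,0,0,0,-0.3,-1.66,2.8,0.03,0,0,0,-0.3,-1.66,2.8,0.03,0,0,0,-0.3,-1.66,2.8,0.03,0,0,0,-0.3,0,0,0,0,-0.02,0.93,-0.3,0,0,0,0,-0.02,0.93,-0.3,0,0,0,0,-0.02,0.93,-0.3,0,0,0,0,-0.02,0.93,-0.3,0,0,0,0,0,0,-0.3,0,0,0,0,0,0,-0.3]}}

```text
time_s: 5.97
eef_pos: [513.3, -326.2, 146.2]
ee_rot: [-0.0, 1.0, -0.031, -0.004]
force: [0.0, 0.7, -3.7]
grip_width: 0.454
```

```bash
python3 - <<'E'
from h import *
p,R,s=pose(); print(s['time_s'],p,s['force'],s['grip_width'],R.round(3))
C,im=shot('wrist','w4')
delta([515.4,-327,60],Rdown(-3.7))
E
```

```text
5.9667 [ 513.26697978 -326.24519356  146.20095319] [ 0.03227931  0.66279353 -3.72153861] 0.45359678116032276 [[ 0.998 -0.061 -0.009]
 [-0.061 -0.998  0.001]
 [-0.009 -0.    -1.   ]]
shift cm [0.28 0.06 8.65] rot [0.    0.093 0.042]
```

View pics/w4.png

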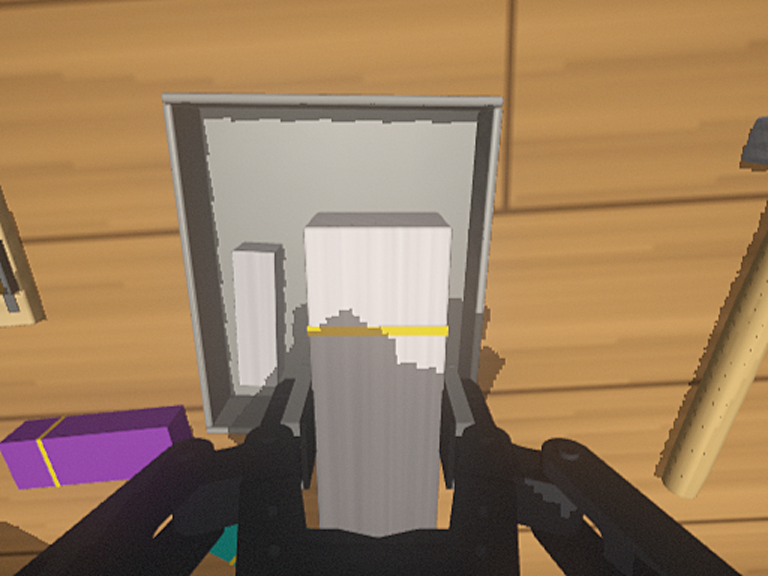

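```bash
python3 - <<'E'
from h import *
C,im=load('w4')
for n,uv,z in [('FL',(164,97),45),('FR',(501,98),45),('NL',(208,431),45),('stubFR',(284,246),30),('stubFL',(234,249),30),('stubNR',(276,388),30)]:
    print(n,ray(C,np.array(uv)/1.5,z).round(1))
E
```

```text
FL [ 620.7 -227.3   45. ]
FR [ 609.7 -393.5   45. ]
NL [ 425.5 -212.7   45. ]
stubFR [ 538.7 -273.3   30. ]
stubFL [ 538.8 -243.9   30. ]
stubNR [ 445.1 -255.8   30. ]
```

Call:
{"name": "carry_out", "arguments": {"steps": [0.2,0.06,2.5,0,0.08,0.04,-0.3,0,0,3,0,0,0,-0.3,0,0,3,0,0,0,-0.3,0,0,3,0,0,0,-0.3,0,0,1,0,0,0,-0.3,0,0,0.3,0,0,0,-0.3,0,0,0,0,0,0,-0.3,0,0,0,0,0,0,-0.3]}}

```text
time_s: 6.68
eef_pos: [516.3, -328.3, 21.3]
ee_rot: [0.002, 0.999, -0.033, 0.001]
force: [-0.9, -0.3, -2.7]
grip_width: 0.452
```

```bash
python3 - <<'E'
from h import *
p,R,s=pose(); print(s['time_s'],p,s['force'],R.round(3))
E
```

```text
6.6833 [ 516.28132578 -328.2516484    21.29006648] [-0.85214779 -0.28714216 -2.67950251] [[ 0.998 -0.066  0.002]
 [-0.066 -0.998 -0.003]
 [ 0.002  0.003 -1.   ]]
```

Call:
{"name": "carry_out", "arguments": {"steps": [0,0,0.6,0,0,0,-0.3,0,0,0.2,0,0,0,-0.3,0,0,0,0,0,0,-0.3,0,0,0,0,0,0,-0.3]}}

```text
time_s: 7.02
eef_pos: [515.6, -327.6, 11.7]
ee_rot: [0.001, 0.999, -0.033, 0.0]
force: [0.1, -0.7, -3.3]
grip_width: 0.455
```

Call:
{"name": "carry_out", "arguments": {"steps": [0,0,0.15,0,0,0,-0.3,0,0,0,0,0,0,-0.3,0,0,0,0,0,0,0.3,0,0,0,0,0,0,0.3,0,0,0,0,0,0,0.3,0,0,0,0,0,0,0.3,0,0,-1.5,0,0,0,0.3,0,0,-3,0,0,0,0.3,0,0,-3,0,0,0,0.3,0,0,-3,0,0,0,0.3,0,0,-3,0,0,0,0.3,0,0,-3,0,0,0,0.3,0,0,-2.5,0,0,0,0.3,0,0,0,0,0,0,0.3]}}

```text
time_s: 8.18
eef_pos: [516.9, -328.5, 205.8]
ee_rot: [0.004, 0.999, -0.033, 0.004]
force: [0.5, -0.4, -0.1]
grip_width: 0.651
```

```bash
python3 - <<'E'
from h import *
p,R,s=pose(); print(s['time_s'],p,s['force'],R.round(3))
C,im=shot('wrist','w5')
E
```

```text
8.1833 [ 516.86660822 -328.48758847  205.80281475] [ 0.48612651 -0.41951494 -0.0601    ] [[ 0.998 -0.067  0.007]
 [-0.067 -0.998 -0.008]
 [ 0.007  0.007 -1.   ]]
```

View pics/w5.png

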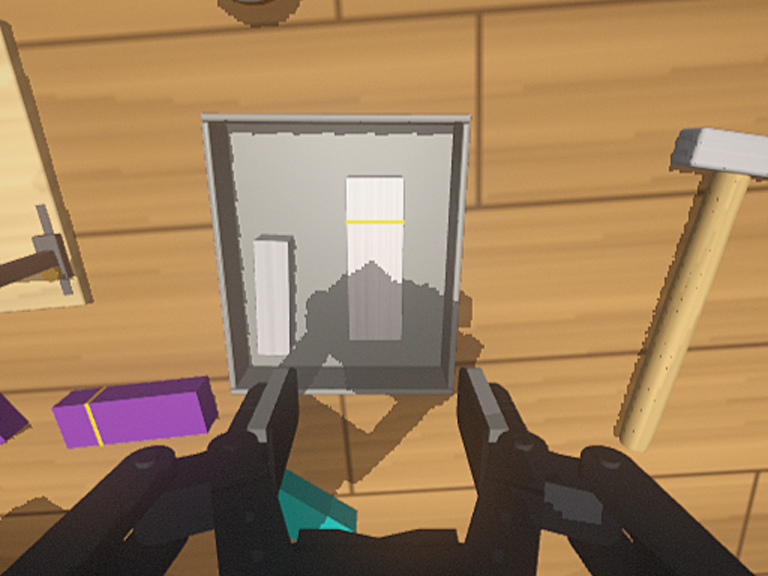

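Call:
{"name": "carry_out", "arguments": {"steps": [-0.59,-3.74,-0.89,0,0,0,-0.15,-0.59,-3.74,-0.89,0,0,0,-0.15,-0.59,-3.74,-0.89,0,0,0,-0.15,-0.59,-3.74,-0.89,0,0,0,-0.15,-0.59,-3.74,-0.89,0,0,0,-0.15,-0.59,-3.74,-0.89,0,0,0,-0.15,-0.59,-3.74,-0.89,0,0,0,-0.15,-0.59,-3.74,-0.89,0,0,0,-0.15,-0.59,-3.74,-0.89,0,0,0,-0.15,-0.59,-3.74,-0.89,0,0,0,-0.15,-0.59,-3.74,-0.89,0,0,0,-0.15,-0.59,-3.74,-0.89,0,0,0,-0.15,-0.59,-3.74,-0.89,0,0,0,-0.15,-0.59,-3.74,-0.89,0,0,0,-0.15]}}

```text
time_s: 9.4
eef_pos: [467.3, 202.6, 323.3]
ee_rot: [0.001, 0.999, -0.033, -0.001]
force: [0.4, -0.8, 0.3]
grip_width: 0.423
```

Call:
{"name": "carry_out", "arguments": {"steps": [0,0,0,0,0,-1.4,-0.15,0,0,0,0,0,-1.4,-0.15,0,0,0,0,0,-1.4,-0.15,0,0,0,0,0,-1.4,-0.15,0,0,0,0,0,-1.4,-0.15,0,0,0,0,0,-1.4,-0.15,0,0,0,0,0,-1.4,-0.15,0,0,0,0,0,-1.4,-0.15,0,0,0,0,0,-1.4,-0.15,0,0,0,0,0,-1.4,-0.15,0,0,0,0,0,-1.4,-0.15,0,0,0,0,0,-1.4,-0.15,0,0,0,0,0,-1.4,-0.15,0,0,0,0,0,-1.4,-0.15,0,0,0,0,0,-0.6,-0.15,0,0,0,0,0,0,-0.15,0,0,0,0,0,0,-0.15]}}

```text
time_s: 10.82
eef_pos: [467.9, 200.7, 323.1]
ee_rot: [-0.0, 0.662, 0.749, -0.001]
force: [0.4, 0.1, -0.1]
grip_width: 0.427
```

```bash
python3 - <<'E'
from h import *
p,R,s=pose(); print(s['time_s'],p,s['force'],s['grip_width'],s['joints'],R.round(3))
C,im=shot('wrist','w6')
E
```

```text
10.8167 [467.93720334 200.74167031 323.07756295] [ 0.38796327  0.07446042 -0.06188151] 0.42736633016383885 [ 1.75409867e-01  2.29850694e-01  1.36936670e+00 -1.17246114e-03
  1.54409168e+00  5.23708875e-02] [[-0.123  0.992 -0.001]
 [ 0.992  0.123 -0.001]
 [-0.001 -0.002 -1.   ]]
```

View pics/w6.png

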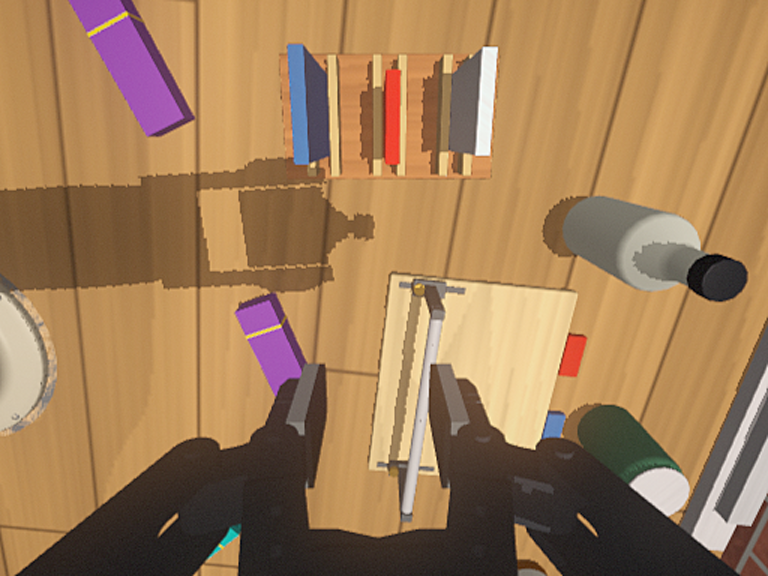

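```bash
python3 - <<'E'
from h import *
C,im=load('w6')
save(im,'w6stand',(180,20,340,130),5)
save(im,'w6rack',(235,170,405,355),3.2)
E
```

```text
(no output)
```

View pics/w6stand.png

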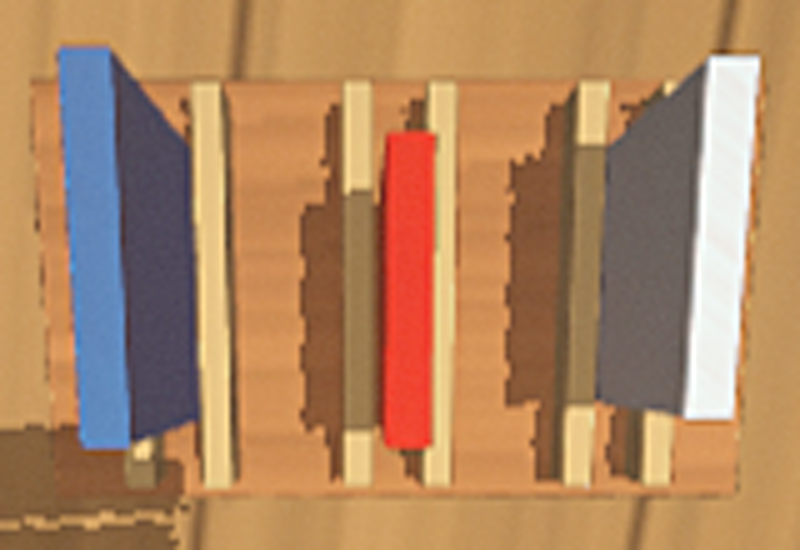

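View pics/w6rack.png

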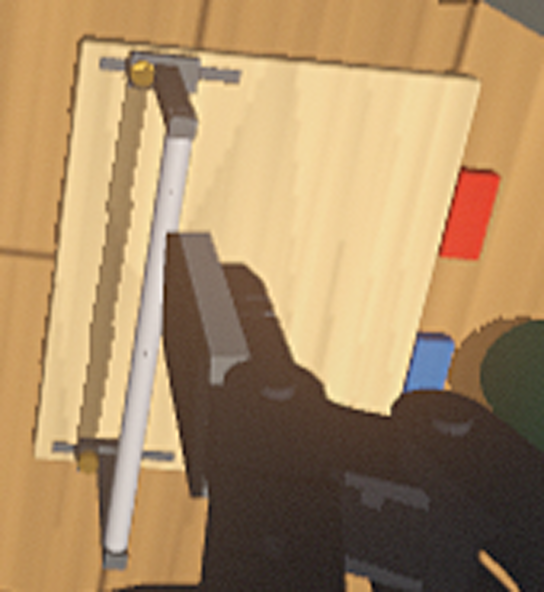

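```bash
python3 - <<'E'
from h import *
C,im=load('w6')
def P(n,pts,z,o=(180,20),s=5):
    Q=np.array([ray(C,(o[0]+(u+.5)/s-.5,o[1]+(v+.5)/s-.5),z)[:2] for u,v in pts])
    e=np.roll(Q,-1,0)-Q
    print(n,Q.round(1).tolist(),'sides',np.linalg.norm(e,axis=1).round(1),'ang',np.degrees(np.arctan2(e[:,1],e[:,0])).round(1),'cen',Q.mean(0).round(1)); return Q
P('blue',[(59,47),(109,47),(131,447),(80,450)],158)
P('red',[(387,132),(436,132),(432,447),(385,447)],138)
P('bare',[(711,56),(761,56),(733,417),(683,417)],148)
P('standtop',[(190,82),(600,80),(590,487),(205,487)],38)
o=(235,170)
P('rackfar',[(478,77),(82,37),(36,458)],12,o,3.2)
P('bar',[(178,137),(117,550)],84,o,3.2)
P('rtag',[(459,169),(499,174),(483,260),(441,255)],11,o,3.2)
P('btag top',[(419,333),(455,338)],11,o,3.2)
E
```

```text
blue [[396.7, 330.1], [405.7, 331.2], [414.7, 262.0], [404.8, 260.2]] sides [ 9.1 69.8 10.1 70.4] ang [   6.9  -82.6 -169.8   96.6] cen [405.5 295.9]
red [[457.4, 326.1], [467.0, 327.2], [474.3, 268.2], [464.6, 267.0]] sides [ 9.6 59.5  9.8 59.5] ang [   6.9  -82.9 -173.    96.9] cen [465.8 297.1]
bare [[516.1, 344.9], [525.3, 346.0], [533.1, 281.7], [523.1, 280.5]] sides [ 9.4 64.7 10.1 64.7] ang [   6.9  -83.1 -173.    96.3] cen [524.4 313.3]
standtop [[406.4, 344.5], [509.4, 357.5], [523.9, 258.4], [418.9, 245.6]] sides [103.9 100.1 105.8  99.7] ang [   7.2  -81.7 -173.    97.3] cen [464.7 301.5]
rackfar [[683.7, 157.2], [486.7, 153.8], [493.3, -97.4]] sides [197.  251.3 317.9] ang [-179.   -88.5   53.2] cen [554.5  71.2]
bar [[528.4, 135.4], [534.2, -87.7]] sides [223.2 223.2] ang [-88.5  91.5] cen [531.3  23.9]
rtag [[687.5, 107.2], [708.5, 107.0], [713.5, 57.5], [690.7, 57.7]] sides [21.1 49.7 22.8 49.6] ang [ -0.6 -84.3 179.5  93.7] cen [700.1  82.4]
btag top [[690.7, 9.6], [711.0, 8.9]] sides [20.2 20.2] ang [ -2. 178.] cen [700.8   9.2]
```

Call:
{"name": "carry_out", "arguments": {"steps": [2.04,-1,2.66,0,0,0,-0.15,2.04,-1,2.66,0,0,0,-0.15,2.04,-1,2.66,0,0,0,-0.15,2.04,-1,2.66,0,0,0,-0.15,2.04,-1,2.66,0,0.02,0.04,-0.15,0,0,0,0,0,0,-0.15,0,0,0,0,0,0,-0.15,0,0,0,0,0,0,-0.15]}}

```text
time_s: 11.53
eef_pos: [406.5, 295.5, 191.7]
ee_rot: [0.0, 0.663, 0.748, 0.001]
force: [0.5, -0.9, 0.1]
grip_width: 0.424
```

```bash
python3 - <<'E'
from h import *
p,R,s=pose(); print(s['time_s'],p,s['force'],R.round(4))
C,im=shot('wrist','w7')
delta([405.5,295.9,128],Rdown(96.9))
E
```

```text
11.5333 [406.45871176 295.45932565 191.65245733] [ 0.47781917 -0.88036236  0.09082493] [[-1.205e-01  9.927e-01  1.100e-03]
 [ 9.927e-01  1.205e-01  9.000e-04]
 [ 8.000e-04  1.200e-03 -1.000e+00]]
shift cm [ 0.07 -0.13  6.4 ] rot [ 0.023 -0.011 -0.001]
```

View pics/w7.png

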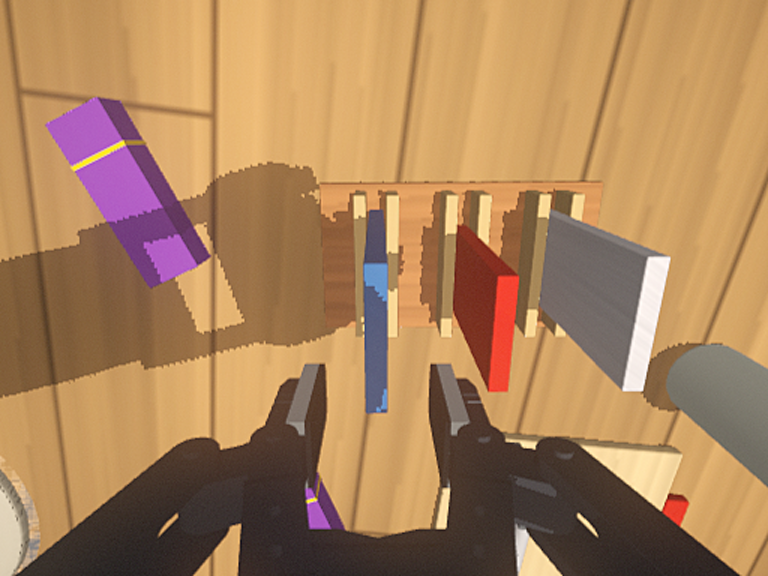

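Call:
{"name": "carry_out", "arguments": {"steps": [0.05,-0.1,2.4,0,0,0,-0.15,0,0,2.5,0,0,0,-0.15,0,0,1.5,0,0,0,-0.15,0,0,0,0,0,0,-0.15,0,0,0,0,0,0,-1,0,0,0,0,0,0,-1,0,0,0,0,0,0,-1,0,0,0,0,0,0,-1,0,0,0,0,0,0,-1,0,0,0,0,0,0,-1], "grip_force": 70}}

```text
time_s: 12.42
eef_pos: [405.8, 296.3, 128.7]
ee_rot: [0.001, 0.663, 0.749, 0.002]
force: [0.2, -2.1, 6.5]
grip_width: 0.105
```

```bash
python3 - <<'E'
from h import *
p,R,s=pose(); print(s['time_s'],p,s['force'],s['grip_width'],R.round(4))
E
```

```text
12.4167 [405.83910066 296.27127982 128.71289638] [ 0.20261387 -2.07519371  6.54714777] 0.10520669664850646 [[-0.1211  0.9926  0.0036]
 [ 0.9926  0.1211  0.0018]
 [ 0.0014  0.0038 -1.    ]]
```

Call:
{"name": "carry_out", "arguments": {"steps": [0,0,-1.5,0,0,0,-1,0,0,-3,0,0,0,-1,0,0,-3,0,0,0,-1,0,0,-3,0,0,0,-1,0,0,-2.2,0,0,0,-1,-3.0,0.9,0,0,0,0,-1,-3.6,1.08,0,0,0,0,-1,-3.8,1.13,0,0,0,0,-1,-3.8,1.13,0,0,0,0,-1,-3.8,1.13,0,0,0,0,-1,-3.8,1.13,0,0,0,0,-1,-3.8,1.13,0,0,0,0,-1,-3.8,1.13,0,0,0,0,-1,-3.85,1.3,0,0,0,0,-1,0,0,0,0,0,1.16,-1,0,0,0,-1,0,0,-1,0,0,0,-1,0,0,-1,0,0,0,-1,0,0,-1,0,0,0,-1,0,0,-1,0,0,0,0,0,0,-1]}}

```text
time_s: 14.08
eef_pos: [543.0, -21.6, 253.4]
ee_rot: [0.121, 0.689, 0.703, 0.125]
force: [0.2, -0.0, -3.1]
grip_width: 0.099
```

```bash
cat >> h.py <<'E'
def Rlean(rackyaw=1.1,th=20):
    a=np.radians(rackyaw);t=np.radians(th)
    rx=np.array([np.cos(a),np.sin(a),0]);x=np.array([-np.sin(a),np.cos(a),0])
    z=np.sin(t)*rx-np.cos(t)*np.array([0,0,1.]); return np.c_[x,np.cross(z,x),z]
E
python3 - <<'E'
from h import *
p,R,s=pose(); print(s['time_s'],p,s['force'],s['grip_width'],R.round(4),s['joints'])
C,im=shot('wrist','w8'); shot('side','s8',(130,130,350,330),3); shot('top','t8',(120,90,400,270),2.8)
delta([527.8,-22.2,167],Rlean())
E
```

```text
14.0833 [542.99817871 -21.56082942 253.36841558] [ 0.17449022 -0.02724417 -3.06499922] 0.0992209214318926 [[-0.02    0.9393  0.3426]
 [ 0.9998  0.0184  0.0079]
 [ 0.0011  0.3427 -0.9394]] [-0.30953086  0.15474251  1.68106186  0.13533177  0.97797754 -0.38646645]
shift cm [ 0.02 -4.59  7.61] rot [-0.021 -0.008  0.01 ]
```

View pics/w8.png

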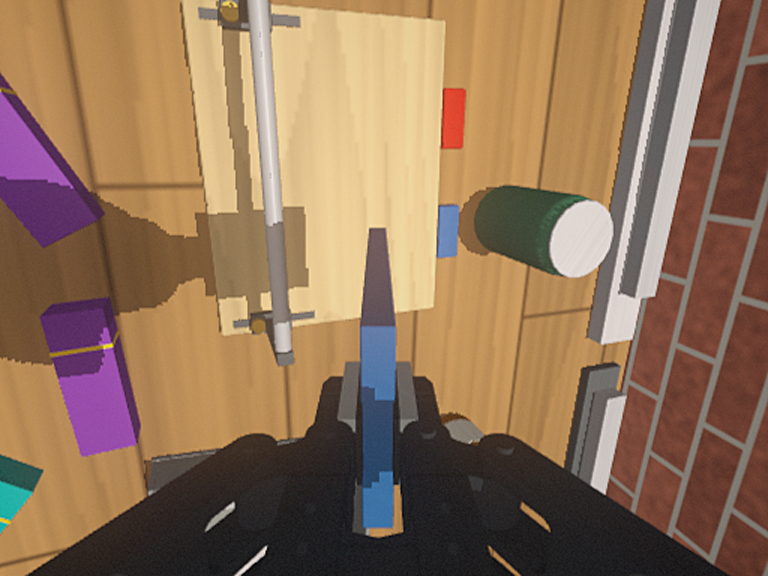

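View pics/s8.png

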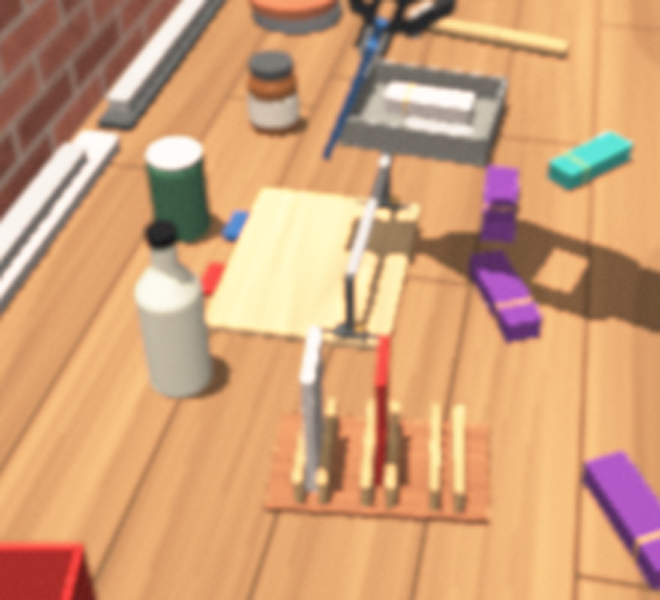

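```bash
python3 - <<'E'
from h import *
C,im=load('w8')
save(im,'w8rack',(120,0,320,245),3)
hsv=cv2.cvtColor(im,cv2.COLOR_RGB2HSV); H,S,V=[hsv[...,i].astype(int) for i in range(3)]
for n,m,roi in [('red',((H<8)|(H>172))&(S>140),(285,50,320,105)),('blue',(H>95)&(H<125)&(S>100),(285,130,310,178))]:
    mm=np.zeros(H.shape,np.uint8);u0,v0,u1,v1=roi;mm[v0:v1,u0:u1]=m[v0:v1,u0:u1]
    cs,_=cv2.findContours(mm,cv2.RETR_EXTERNAL,cv2.CHAIN_APPROX_NONE);c=max(cs,key=cv2.contourArea)
    print(n,cv2.boundingRect(c), [ray(C,q,11)[:2].round(1).tolist() for q in cv2.boxPoints(cv2.minAreaRect(c))])
E
```

```text
red (294, 59, 17, 40) [[689.2, 57.0], [688.2, 105.0], [710.2, 105.4], [712.1, 56.5]]
blue (291, 137, 15, 34) [[691.9, -41.1], [692.1, 6.6], [711.9, 4.9], [712.4, -43.7]]
```

View pics/w8rack.png

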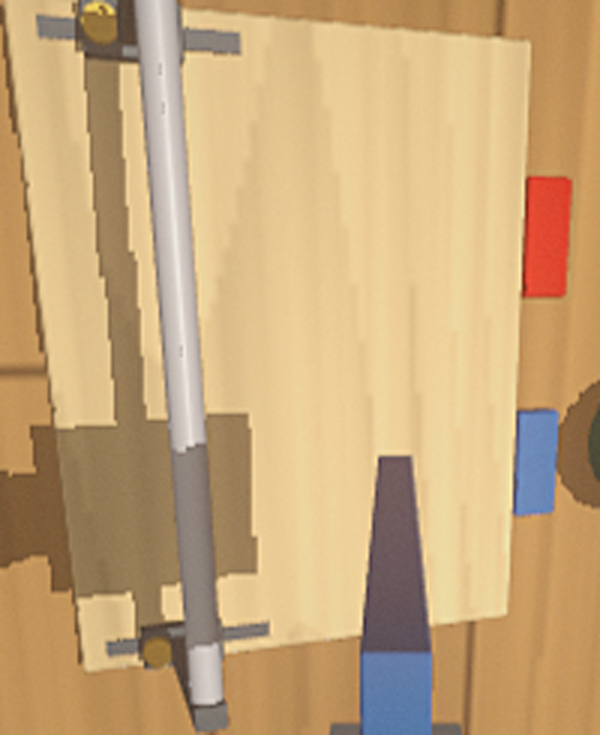

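```bash
python3 - <<'E'
from h import *
C,im=load('w8')
for u,v in [(163.5,100),(188.5,440),(203.5,650)]:
    print('bar',ray(C,(120+(u+.5)/3-.5,(v+.5)/3-.5),84)[:2].round(1))
for u,v in [(531,42),(507,612),(86,671)]:
    print('rack',ray(C,(120+(u+.5)/3-.5,(v+.5)/3-.5),12)[:2].round(1))
for n,pts in [('rt',[(526,177),(572,179),(567,297),(522,296)]),('bt',[(516,409),(558,410),(554,514),(513,513)])]:
    Q=np.array([ray(C,(120+(u+.5)/3-.5,(v+.5)/3-.5),11)[:2] for u,v in pts]); print(n,Q.round(1).tolist(),Q.mean(0))
E
```

```text
bar [529.6 110.7]
bar [531.5  10.7]
bar [532.7 -64.1]
rack [686.4 154.9]
rack [690.8 -91.9]
rack [492.8 -96.9]
rt [[688.2, 104.8], [710.5, 105.1], [712.3, 56.4], [689.5, 56.6]] [700.11584496  80.74017687]
bt [[689.8, 7.1], [711.8, 6.0], [713.8, -44.1], [691.4, -42.1]] [701.71877747 -18.27037257]
```

Call:
{"name": "carry_out", "arguments": {"steps": [0,-1.06,2.17,-0.02,0,0.01,-1,0,-1.06,2.17,0,0,0,-1,0,-1.06,2.17,0,0,0,-1,0,-1.06,2.17,0,0,0,-1,0,0,0,0,0,0,-1,0,0,0,0,0,0,-1]}}

```text
time_s: 14.73
eef_pos: [535.3, -22.0, 157.5]
ee_rot: [0.121, 0.69, 0.703, 0.124]
force: [0.7, -0.9, -2.1]
grip_width: 0.105
```

```bash
python3 - <<'E'
from h import *
p,R,s=pose(); print(s['time_s'],p,s['force'],s['grip_width'],R.round(4))
delta([530.5,-21.9,130],Rlean()); delta([528.0,-21.9,127.1],Rlean())
print('foot est',p+R[:,2]*120.7)
E
```

```text
14.7333 [535.26470531 -22.00000128 157.45181962] [ 0.65023193 -0.85664413 -2.0757742 ] 0.10465250778388138 [[-0.0198  0.9398  0.3412]
 [ 0.9998  0.0181  0.0082]
 [ 0.0015  0.3413 -0.94  ]]
shift cm [ 0.02 -1.38  2.42] rot [-0.009 -0.019  0.001]
shift cm [ 0.02 -1.72  2.61] rot [-0.009 -0.019  0.001]
foot est [576.44619291 -21.0087657   43.99877854]
```

Call:
{"name": "carry_out", "arguments": {"steps": [0,-0.6,1.2,0,0,0,-1,0,-0.6,1.0,0,-0.02,0,-1,0,-0.18,0.2,0,0,0,-1,0,0,0,0,0,0,-1,0,0,0,0,0,0,-1]}}

```text
time_s: 15.15
eef_pos: [531.2, -22.3, 131.9]
ee_rot: [0.123, 0.689, 0.703, 0.125]
force: [0.2, -0.7, -2.8]
grip_width: 0.102
```

```bash
python3 - <<'E'
from h import *
p,R,s=pose(); print(s['time_s'],p,s['force'],s['grip_width'],R.round(4))
delta([528.0,-21.9,127.1],Rlean())
C,im=shot('wrist','w9'); shot('side','s9',(180,130,330,240),5)
E
```

```text
15.15 [531.16698063 -22.33278021 131.86644001] [ 0.201584   -0.65875099 -2.84436355] 0.10193243755483944 [[-0.019   0.9382  0.3454]
 [ 0.9998  0.0183  0.0053]
 [-0.0014  0.3455 -0.9384]]
shift cm [ 0.05 -0.46  0.34] rot [0.042 0.016 0.004]
```

View pics/w9.png

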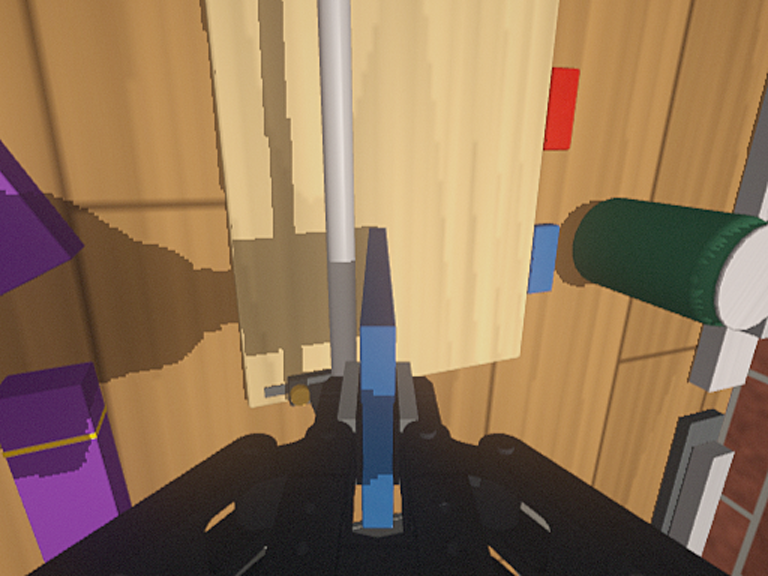

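View pics/s9.png

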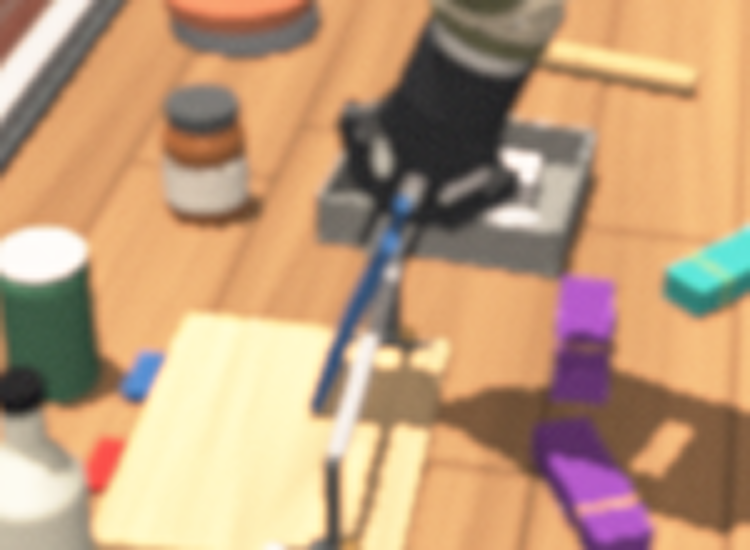

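Call:
{"name": "carry_out", "arguments": {"steps": [0.04,-0.3,0.2,0.03,0.01,0,-1,0,-0.08,0.08,0,0,0,-1,0,0,0,0,0,0,-1,0,0,0,0,0,0,-1]}}

```text
time_s: 15.58
eef_pos: [528.1, -21.9, 127.0]
ee_rot: [0.122, 0.69, 0.703, 0.124]
force: [1.9, -0.2, 1.8]
grip_width: 0.104
```

```bash
python3 - <<'E'
from h import *
p,R,s=pose(); print(s['time_s'],p,s['force'],s['wrist_torque'],s['grip_width'])
delta([528.0,-21.9,127.1],Rlean())
E
```

```text
15.5833 [528.07030234 -21.87881329 126.96973988] [ 1.91681548 -0.22722885  1.75795594] [ 0.14039404 -0.26109781  0.12004303] 0.10426408086909676
shift cm [-0.   -0.   -0.01] rot [0.008 0.005 0.   ]
```

Call:
{"name": "carry_out", "arguments": {"steps": [0,0,0,0,0,0,-0.7,0,0,0,0,0,0,-0.5,0,0,0,0,0,0,-0.4,0,0,0,0,0,0,-0.4,0,0,0,0,0,0,-0.4]}}

```text
time_s: 16.0
eef_pos: [527.5, -21.8, 126.3]
ee_rot: [0.121, 0.69, 0.703, 0.124]
force: [-0.5, 0.0, -0.2]
grip_width: 0.298
```

```bash
python3 - <<'E'
from h import *
p,R,s=pose(); print(s['time_s'],p,s['force'],s['grip_width'])
C,im=shot('wrist','w10')
E
```

```text
16.0 [527.45538943 -21.75615199 126.34932405] [-0.54220411  0.04302163 -0.21163894] 0.2978106641300343
```

View pics/w10.png

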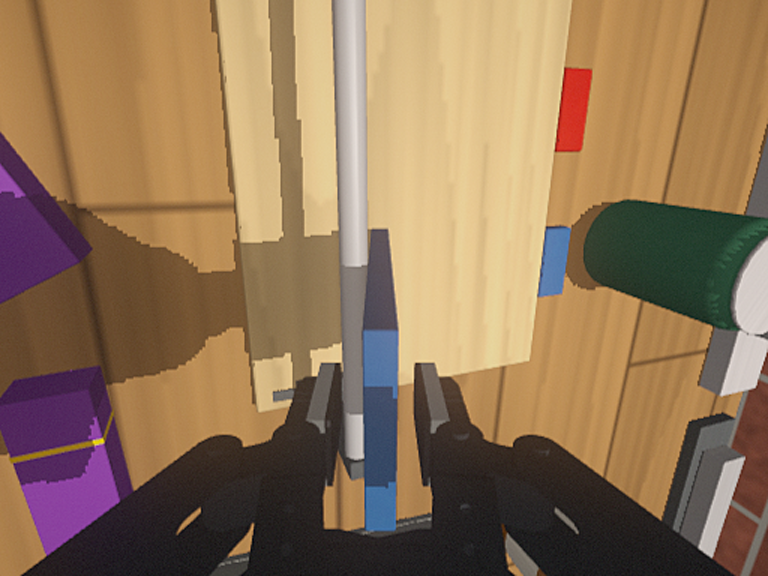

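Call:
{"name": "carry_out", "arguments": {"steps": [0,0,-1,0,0,0,-0.4,0,0,-2.5,0,0,0,-0.4,0,0,-3,0,0,0,-0.4,0,0,-3,0,0,0,-0.4,0,0,-3,0,0,0,-0.4,0,0,0,1,0,0,-0.15,0,0,0,1,0,0,-0.15,0,0,0,1,0,0,-0.15,0,0,0,1,0,0,-0.15,0,0,0,0,0,-1.16,-0.15,0,0,0,0,0,0,-0.15]}}

```text
time_s: 16.97
eef_pos: [485.1, -22.5, 244.1]
ee_rot: [-0.0, 0.662, 0.75, -0.0]
force: [-0.4, 0.2, -0.2]
grip_width: 0.422
```

```bash
python3 - <<'E'
from h import *
p,R,s=pose(); print(s['time_s'],p,s['force'],s['grip_width'],R.round(3))
delta([465.8,297.1,190],Rdown(96.9))
C,im=shot('wrist','w11'); shot('side','s11',(180,130,330,240),5)
E
```

```text
16.9667 [485.10550112 -22.5432264  244.14357891] [-0.3714197   0.21128072 -0.15474982] 0.4217729149128585 [[-0.124  0.992 -0.001]
 [ 0.992  0.124 -0.   ]
 [ 0.    -0.001 -1.   ]]
shift cm [31.96  2.05  5.42] rot [-0.014 -0.001  0.043]
```

View pics/s11.png

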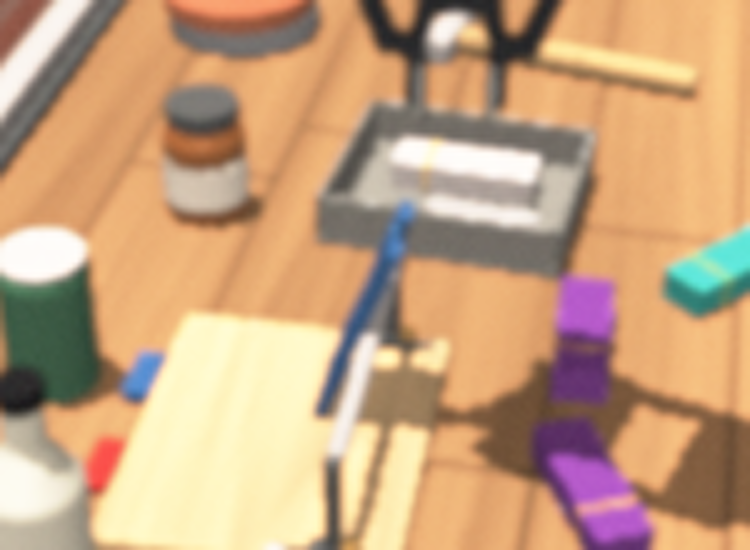

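View pics/w11.png

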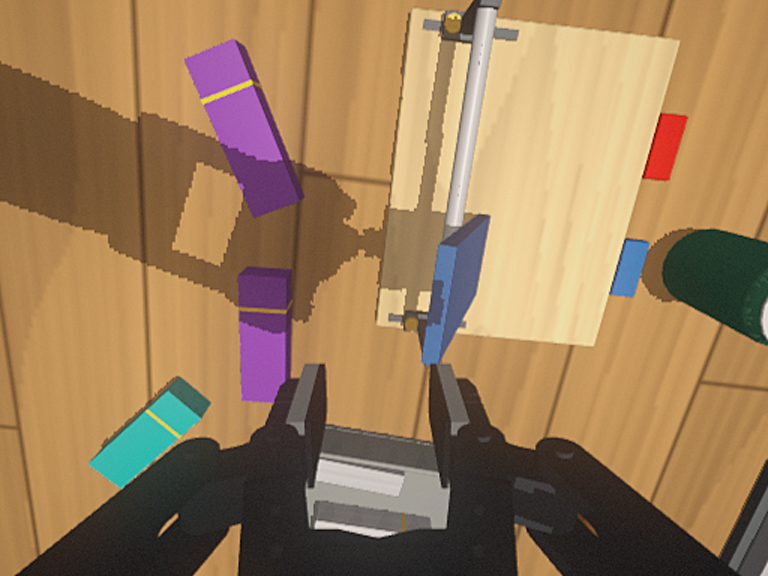

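Call:
{"name": "carry_out", "arguments": {"steps": [3.55,0.23,0.6,0,0,0,-0.15,3.55,0.23,0.6,0,0,0,-0.15,3.55,0.23,0.6,0,0,0,-0.15,3.55,0.23,0.6,0,0,0,-0.15,3.55,0.23,0.6,0,0,0,-0.15,3.55,0.23,0.6,0,0,0,-0.15,3.55,0.23,0.6,0,0,0,-0.15,3.55,0.23,0.6,0,0,0,-0.15,3.55,0.23,0.6,0,0,0.04,-0.15,0,0,0,0,0,0,-0.15,0,0,0,0,0,0,-0.15]}}

```text
time_s: 17.98
eef_pos: [466.2, 298.1, 189.8]
ee_rot: [-0.0, 0.664, 0.747, -0.0]
force: [-0.3, -0.4, 0.5]
grip_width: 0.427
```

```bash
python3 - <<'E'
from h import *
p,R,s=pose(); print(s['time_s'],p,s['force'],s['grip_width'],R.round(3))
delta([465.8,297.1,108],Rdown(96.9))
C,im=shot('wrist','w12')
E
```

```text
17.9833 [466.16097822 298.08612302 189.83630668] [-0.32568494 -0.43957047  0.45277135] 0.4267577187645519 [[-0.117  0.993 -0.001]
 [ 0.993  0.117 -0.   ]
 [ 0.    -0.001 -1.   ]]
shift cm [-0.09 -0.04  8.18] rot [-0.014 -0.001 -0.034]
```

View pics/w12.png

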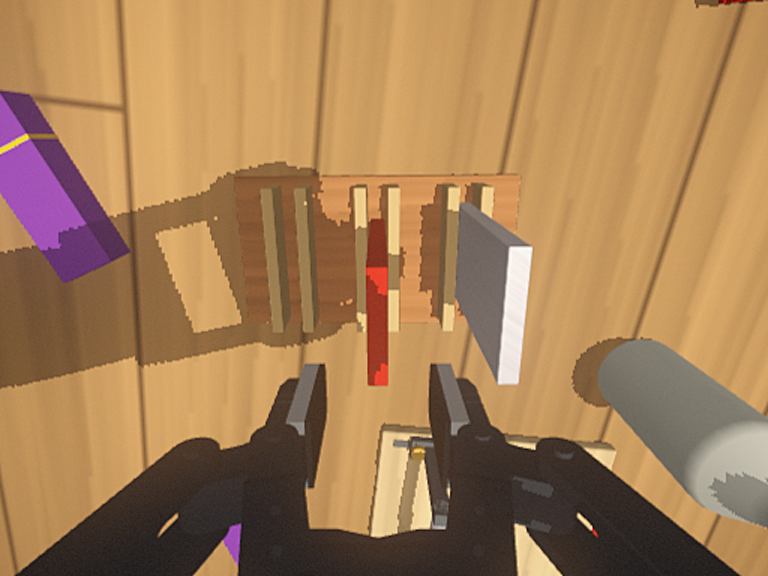

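Call:
{"name": "carry_out", "arguments": {"steps": [-0.08,-0.03,2.5,0,0,0,-0.3,0,0,2.5,0,0,0,-0.3,0,0,2.2,0,0,0,-0.3,0,0,1,0,0,0,-0.3,0,0,0,0,0,0,-0.3,0,0,0,0,0,0,-1,0,0,0,0,0,0,-1,0,0,0,0,0,0,-1,0,0,0,0,0,0,-1,0,0,0,0,0,0,-1]}}

```text
time_s: 18.87
eef_pos: [467.6, 296.3, 109.6]
ee_rot: [0.0, 0.665, 0.747, 0.001]
force: [-0.6, -2.0, 7.2]
grip_width: 0.107
```

```bash
python3 - <<'E'
from h import *
p,R,s=pose(); print(s['time_s'],p,s['force'],s['grip_width'],R.round(4))
E
```

```text
18.8667 [467.56273924 296.3333786  109.59763988] [-0.55348846 -1.98657506  7.18344057] 0.10682112332824414 [[-1.166e-01  9.932e-01  1.900e-03]
 [ 9.932e-01  1.166e-01  7.000e-04]
 [ 4.000e-04  2.000e-03 -1.000e+00]]
```

Call:
{"name": "carry_out", "arguments": {"steps": [0,0,-1.5,0,0,0,-1,0,0,-3,0,0,0,-1,0,0,-3,0,0,0,-1,0,0,-3,0,0,0,-1,0,0,-3,0,0,0,-1,0,0,-0.6,0,0,0,-1,-3.23,0.77,0,0,0,0,-1,-3.23,0.77,0,0,0,0,-1,-3.23,0.77,0,0,0,0,-1,-3.23,0.77,0,0,0,0,-1,-3.23,0.77,0,0,0,0,-1,-3.23,0.77,0,0,0,0,-1,-3.23,0.77,0,0,0,0,-1,0,0,0,0,0,1.12,-1,0,0,0,-1,0,0,-1,0,0,0,-1,0,0,-1,0,0,0,-1,0,0,-1,0,0,0,-1,0,0,-1,0,0,0,0,0,0,-1]}}

```text
time_s: 20.45
eef_pos: [544.6, 78.3, 247.5]
ee_rot: [0.121, 0.69, 0.703, 0.124]
force: [-0.3, 0.0, -2.5]
grip_width: 0.105
```

```bash
python3 - <<'E'
from h import *
p,R,s=pose(); print(s['time_s'],p,s['force'],s['grip_width'],R.round(4))
delta([538,78,140],Rlean())
C,im=shot('wrist','w13')
E
```

```text
20.45 [544.56579463  78.32243907 247.48786189] [-0.29606079  0.01277116 -2.52562499] 0.10482966044019165 [[-1.940e-02  9.399e-01  3.410e-01]
 [ 9.998e-01  1.810e-02  7.000e-03]
 [ 4.000e-04  3.410e-01 -9.400e-01]]
shift cm [-0.02 -4.28  9.88] rot [-0.012 -0.005  0.001]
```

View pics/w13.png

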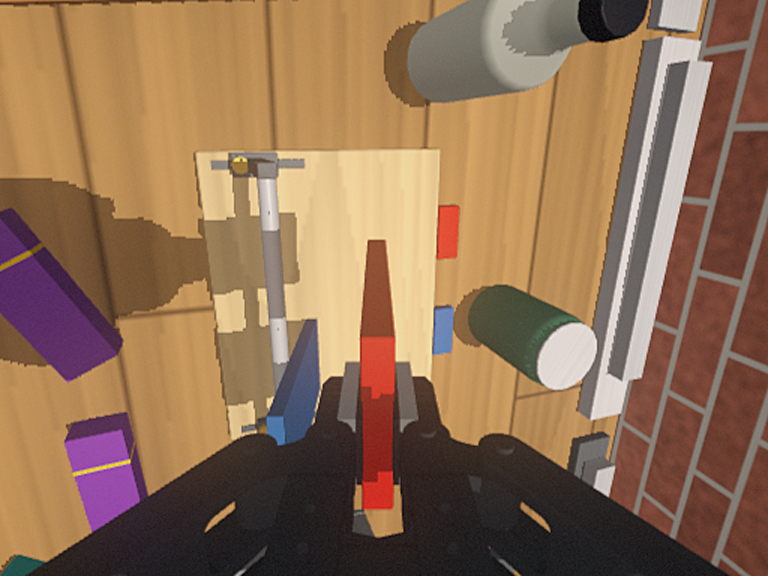

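Call:
{"name": "carry_out", "arguments": {"steps": [-0.02,-1.07,2.47,-0.01,0,0,-1,0,-1.07,2.47,0,0,0,-1,0,-1.07,2.47,0,0,0,-1,0,-1.07,2.47,0,0,0,-1,0,0,0,0,0,0,-1,0,0,0,0,0,0,-1]}}

```text
time_s: 21.0
eef_pos: [540.4, 77.7, 140.8]
ee_rot: [0.12, 0.69, 0.703, 0.123]
force: [-0.0, -1.1, -1.7]
grip_width: 0.102
```

```bash
python3 - <<'E'
from h import *
p,R,s=pose(); print(s['time_s'],p,s['force'],s['grip_width'],R.round(4))
C,im=load('w13')
for u,v in [(448,232),(443,330)]: print(ray(C,(u/1.5,v/1.5),11))
for u,v in [(269,220),(277,310)]: print('bar',ray(C,(u/1.5,v/1.5),84))
delta([535.2,78,112.5],Rlean());delta([532.7,78,109.2],Rlean())
E
```

```text
21.0 [540.41887133  77.66038277 140.7802114 ] [-0.03534342 -1.09731549 -1.6849316 ] 0.10238724323869973 [[-1.920e-02  9.408e-01  3.385e-01]
 [ 9.998e-01  1.790e-02  6.900e-03]
 [ 4.000e-04  3.385e-01 -9.410e-01]]
[700.36188936  81.40481273  11.        ]
[702.05334479 -17.77487327  11.        ]
bar [528.97518353 111.20151842  84.        ]
bar [530.80402177  49.12190886  84.        ]
shift cm [ 0.04 -1.45  2.48] rot [-0.043 -0.004 -0.001]
shift cm [ 0.05 -1.79  2.71] rot [-0.043 -0.004 -0.001]
```

Call:
{"name": "carry_out", "arguments": {"steps": [0.03,-0.7,1.3,-0.03,0,0,-1,0,-0.6,1.0,0,0,0,-1,0,-0.15,0.18,0,0,0,-1,0,0,0,0,0,0,-1,0,0,0,0,0,0,-1]}}

```text
time_s: 21.42
eef_pos: [536.3, 77.8, 114.7]
ee_rot: [0.123, 0.689, 0.703, 0.126]
force: [-1.0, -0.2, -2.2]
grip_width: 0.107
```

```bash
python3 - <<'E'
from h import *
p,R,s=pose(); print(s['time_s'],p,s['force'],s['grip_width'],R.round(4))
delta([532.7,78.2,109.2],Rlean())
E
```

```text
21.4167 [536.29621589  77.81369381 114.73334846] [-1.0100387  -0.20832108 -2.24235559] 0.10693267728186633 [[-1.920e-02  9.379e-01  3.464e-01]
 [ 9.998e-01  1.810e-02  6.500e-03]
 [-2.000e-04  3.465e-01 -9.381e-01]]
shift cm [ 0.05 -0.53  0.39] rot [0.054 0.002 0.001]
```

Call:
{"name": "carry_out", "arguments": {"steps": [0.04,-0.35,0.25,0.03,0,0,-1,0,-0.1,0.08,0,0,0,-1,0,0,0,0,0,0,-1,0,0,0,0,0,0,-1]}}

```text
time_s: 21.75
eef_pos: [532.7, 78.2, 109.1]
ee_rot: [0.122, 0.69, 0.703, 0.125]
force: [1.2, 1.1, 0.9]
grip_width: 0.1
```

```bash
python3 - <<'E'
from h import *
p,R,s=pose(); print(s['time_s'],p,s['force'],s['grip_width'])
delta([532.7,78.2,109.2],Rlean())
shot('wrist','w14')
E
```

```text
21.75 [532.7157993   78.20903637 109.1491025 ] [1.22857729 1.09926474 0.87296994] 0.10028805548903769
shift cm [-0.    0.   -0.01] rot [ 0.02   0.001 -0.   ]
```

View pics/w14.png

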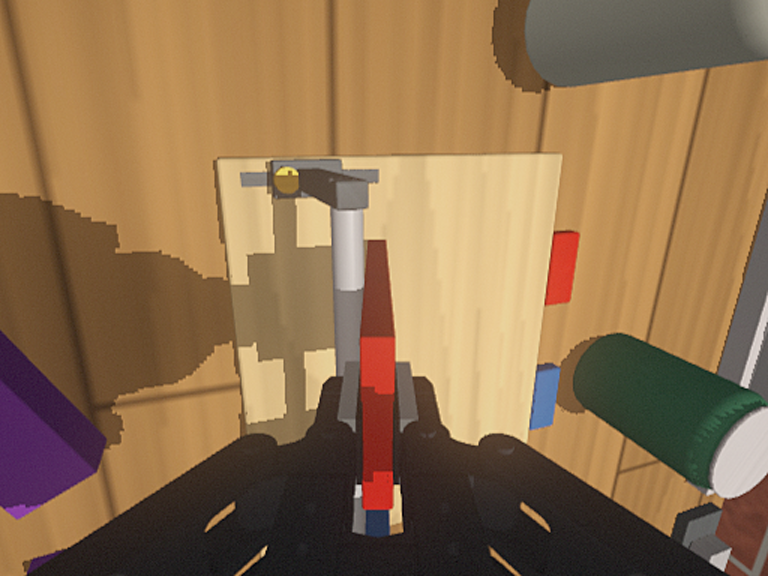

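Red rests on the board and bar (bar edge at about (362,230) meets the plate). Release and retreat.

Call:
{"name": "carry_out", "arguments": {"steps": [0,0,0,0,0,0,-0.7,0,0,0,0,0,0,-0.5,0,0,0,0,0,0,-0.4,0,0,0,0,0,0,-0.4,0,0,0,0,0,0,-0.4,0,0,-1,0,0,0,-0.4,0,0,-2.5,0,0,0,-0.4,0,0,-3,0,0,0,-0.4,0,0,-3,0,0,0,-0.4,0,0,-3,0,0,0,-0.4,0,0,-3,0,0,0,-0.4,0,0,-3,0,0,0,-0.4,0,0,0,1,0,0,-0.4,0,0,0,1,0,0,-0.4,0,0,0,1,0,0,-0.4,0,0,0,1,0,0,-0.4,0,0,0,0,0,0,-0.4]}}

```text
time_s: 23.22
eef_pos: [469.7, 76.8, 282.4]
ee_rot: [-0.001, 0.7, 0.714, -0.001]
force: [-0.2, -0.3, -0.6]
grip_width: 0.301
```

```bash
python3 - <<'E'
from h import *
p,R,s=pose(); print(s['time_s'],p,s['force'],s['grip_width'])
shot('wrist','w15'); shot('side','s15',(170,120,330,260),4.5); shot('top','t15',(60,90,460,270),1.9)
E
```

```text
23.2167 [469.65800615  76.79233191 282.43884165] [-0.1998756  -0.33459535 -0.63877395] 0.30056140787803315
```

View pics/w15.png

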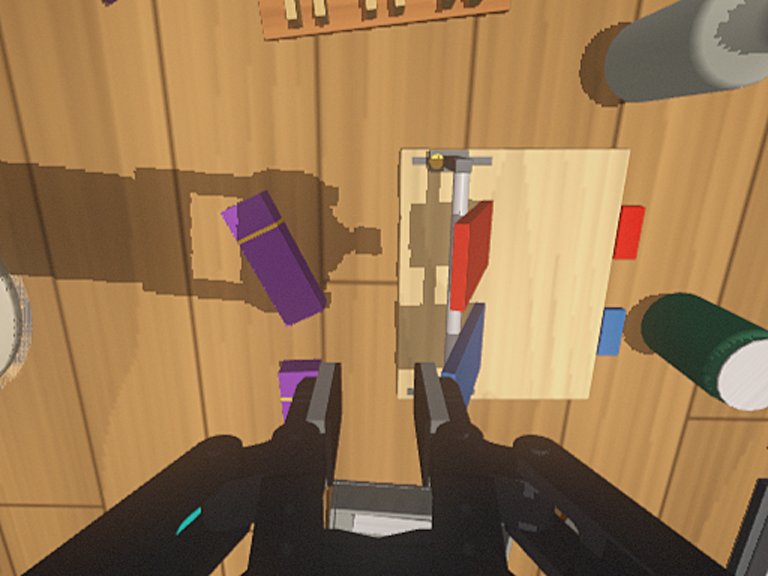

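View pics/s15.png

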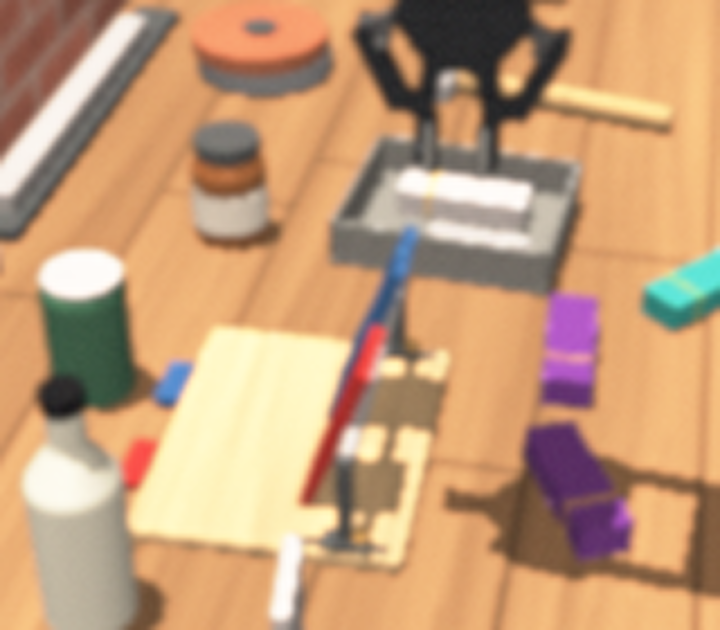

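View pics/t15.png

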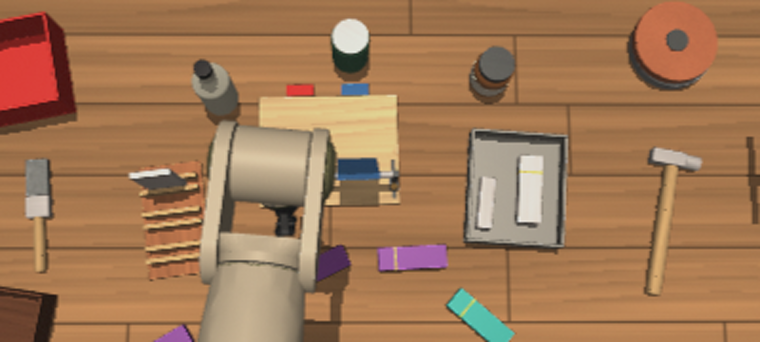

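Call:
{"name": "carry_out", "arguments": {"steps": [-3,0,0,0,0,0,-0.4,-3,0,0,0,0,0,-0.4,-3,0,0,0,0,0,-0.4,-2,0,-1,0,0,0,-0.4,0,0,0,0,0,0,-0.4,0,0,0,0,0,0,-0.4]}}

```text
time_s: 23.87
eef_pos: [470.6, -33.3, 292.8]
ee_rot: [0.001, 0.701, 0.713, 0.001]
force: [-0.6, -0.3, 0.1]
grip_width: 0.3
```

```bash
python3 - <<'E'
from h import *
p,R,s=pose(); print(s['time_s'],p)
C,im=shot('wrist','w16'); save(im,'w16c',(240,20,420,220),3)
for n,F,L,w in [('red',[567.4,78.7,13.7],130,60),('blue',[569.3,-21.1,13.7],150,70)]:
    Rl=Rlean(); F=np.array(F)
    for a,b,zz in [(1,1,L),(-1,1,L),(1,-1,L),(-1,-1,L),(1,1,0),(1,-1,0)]:
        X=F-Rl[:,2]*zz+Rl[:,1]*a*5+Rl[:,0]*b*w/2; q=proj(C,X); print(n,a,b,zz,((q-[240,20]+.5)*3-.5).round(1))
E
```

```text
23.8667 [470.5696788  -33.29938032 292.82000792]
red 1 1 130 [237.5   9.2]
red -1 1 130 [203.1  11.8]
red 1 -1 130 [224.3 226.4]
red -1 -1 130 [192.4 226.4]
red 1 1 0 [281.4  72.2]
red 1 -1 0 [270.  223.4]
blue 1 1 150 [206.9 347.3]
blue -1 1 150 [174.4 345.9]
blue 1 -1 150 [194.7 561.8]
blue -1 -1 150 [164.8 558.2]
blue 1 1 0 [263.8 304.6]
blue 1 -1 0 [252.4 455.2]
```

View pics/w16c.png

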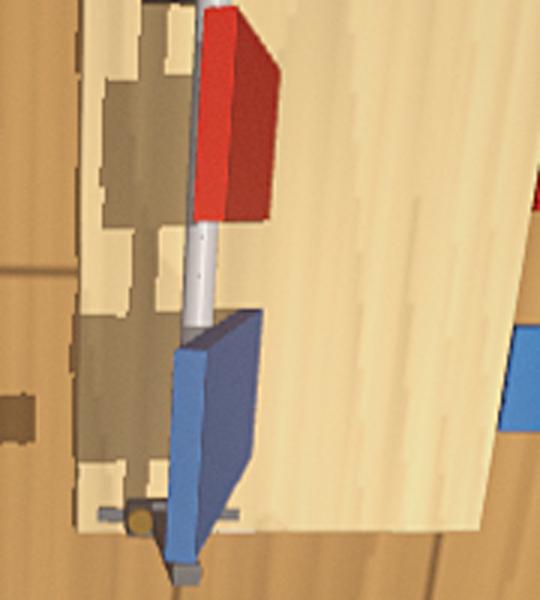

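```bash
python3 - <<'E'
from rig import finish_job,readout
print(readout.sense()['force']); print(finish_job())
E
```

```text
[-0.69066331 -0.26759421  0.1151652 ]
the job is handed in; nothing more can be done
None
```

I handed the job in at about 24 s, with the arm clear of everything. I laid the aluminium offcut flat in the free part of the scrap tray first. Then I leaned the blue blank and the red blank on the bar, each in line with its own tag, feet about 37 mm in front of the bar's axis, which gives 20°.

**Last checks:** In the final wrist picture, the corners I compared on both plates matched the computed 20° poses to about 1–2 mm. The largest difference was about 2 mm along the bar, at the red plate's lower corner. Blue had not moved since its release about 8 s earlier, and red was checked about 2 s after its release. The bare blank stayed in the stand, and the bottle, jar, can, hammer and brush were undisturbed.

**Not measured after release:** I inferred the angle from the match with the computed poses and did not measure it on its own. The forces read at the pauses stayed under about 8 N. No check failed. Estimates of the bar's position from different views agreed to about 1 mm, and of the tags to about 2 mm.

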